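Lay the tins out and run a rinse

TASK

Rinse the tins: lay every tall steel tin that is standing on the worktop on its side on the slatted draining bed, each one flat on the slats and wholly on the bed. Only when all of them lie there, run the rinse: throw the console's three levers fully over to the far side, and once all three are over, bring all three fully back. They are interlocked, and the order in which they are free is different every time, so feel which one moves, bring them back in the reverse order, and never force a blocked one (no more than 60 N). Leave the mug, cup, jar and bottle standing where they are.

Things in the scene. Friction and masses are not known exactly. Their poses are not given: they have to be found in the camera images.
- bed: slatted wooden draining bed, flat, 270 mm along its x (away from the robot) by 320 mm along its y, top 12 mm above the worktop, no rim; fixed; origin at the centre of its underside
- console: grey rinse console, 140 (x) by 240 (y) by 110 mm high, fixed; origin at the centre of its underside, +x to its far side. Three like levers in a row on top, 70 mm apart along y, with a hidden interlock: blocked, a lever stops dead at about 0.17 rad until the right other one is fully over; on the way back it stops dead at about 0.77 rad if that other one is no longer fully over
- tin_a: tall closed storage tin, plain steel with a darker lid, 50 mm (its x) by 60 mm (its y) by 180 mm tall (its z), about 0.15 to 0.31 kg; starts upright on the worktop; origin at the centre of its foot. May be absent
- tin_a_top (a point): centre of the lid's top of tin_a, 180 mm from its foot
- tin_b: tall closed storage tin, plain steel with a darker lid, 50 mm (its x) by 60 mm (its y) by 165 mm tall (its z), about 0.15 to 0.31 kg; starts upright on the worktop; origin at the centre of its foot. May be absent
- tin_b_top (a point): centre of the lid's top of tin_b, 165 mm from its foot
- tin_c: tall closed storage tin, plain steel with a darker lid, 50 mm (its x) by 60 mm (its y) by 150 mm tall (its z), about 0.15 to 0.31 kg; starts upright on the worktop; origin at the centre of its foot. May be absent
- tin_c_top (a point): centre of the lid's top of tin_c, 150 mm from its foot
- lever_left (a joint): lever on the console (console y = +70 mm, the left one seen from the robot): hinged on an axis along the console's y, 100 mm above the worktop on the console's centreline. 0 rad: leans 0.5 rad towards the robot (console -x); 1.0 rad: fully over, leans 0.5 rad to the far side. Stays where it is left; about 1.5 N at the knob moves it when free
- knob_left: black ball knob, 32 mm across, on the end of lever_left, 90 mm from the hinge axis (about 180 mm above the worktop at both ends of the travel, 190 mm midway); origin at the ball's centre
- lever_mid (a joint): lever on the console (console y = 0, the middle one): hinged on an axis along the console's y, 100 mm above the worktop on the console's centreline. 0 rad: leans 0.5 rad towards the robot (console -x); 1.0 rad: fully over, leans 0.5 rad to the far side. Stays where it is left; about 1.5 N at the knob moves it when free
- knob_mid: black ball knob, 32 mm across, on the end of lever_mid, 90 mm from the hinge axis (about 180 mm above the worktop at both ends of the travel, 190 mm midway); origin at the ball's centre
- lever_right (a joint): lever on the console (console y = -70 mm, the right one seen from the robot): hinged on an axis along the console's y, 100 mm above the worktop on the console's centreline. 0 rad: leans 0.5 rad towards the robot (console -x); 1.0 rad: fully over, leans 0.5 rad to the far side. Stays where it is left; about 1.5 N at the knob moves it when free
- knob_right: black ball knob, 32 mm across, on the end of lever_right, 90 mm from the hinge axis (about 180 mm above the worktop at both ends of the travel, 190 mm midway); origin at the ball's centre
- mug: white mug, 76 mm across, 85 mm tall, handle to its +y; a bystander, loose; origin at the centre of its underside
- jar: glass jar with wooden lid, 70 mm across, 100 mm tall; a bystander, loose; origin at the centre of its underside
- flask: green glass bottle, 64 mm across, 190 mm tall; a bystander, loose; origin at the centre of its underside
- cup: terracotta cup, 72 mm across, 80 mm tall; a bystander, loose; origin at the centre of its underside
Things that resemble listed ones, but are neither listed nor needed, are in the scene too. What is shaped like the tin_a but blue or yellow is not meant.

How it is judged:
By the outcome, as a careful person would: the job done as asked, in the order asked, and still so for the second after the job is handed in, with the robot touching nothing.
Of tin_a, tin_b, tin_c only 2 to 3 are there at a start; the rules pass over those that are not, and their reading is None.
At some moment in a run one of tin_a, tin_b, tin_c may be knocked a few centimetres aside while the robot is not near it.
Once in a run the grip may slacken for a moment while it holds something.
It also fails if it takes over 208 s, if anything falls off the work surface, if the arm or the gripper's body presses on something with over 40 N, if the wrist force passes 120 N, or if a joint passes its speed limit or range.

ROBOT

A 6-joint arm with a two-finger parallel gripper is mounted at the origin on the work surface. World frame = base frame: x ahead of the robot, y to its left, z up, the work surface at z = 0. Lengths are in mm, angles in degrees, forces in N, time in s.
With the tool pointing down it reaches from about 425 to 1125 mm from the base axis. Payload 14.9 kg.
Tool frame: the origin (TCP) lies at the very end of the fingers, on their centre line; the grasp point (between the pads) lies arm.grip_depth behind it (arm.grip_depth is the distance from the TCP to the grasp point, in mm); z points along the fingers, y is the line along which they close (so a half turn about z gives the same grasp; the last joint's range is limited). The gripper opens to 91 mm and grips with 3 to 60 N. Pads are 32 mm wide; open, the fingers measure 118 mm over their backs; the gripper's body (76 mm by 178 mm) begins 60 mm behind the grasp point.
Start: joints at [-68.371, 21.709, 99.362, -0, 58.929, -1.908], TCP at [279.537, -641.776, 213.932] pointing down, gripper open.
Joint ranges: [-158.91, 158.91], [-42.39, 125.64], [0.06, 152.35], [-60.88, 240.88], [17.5, 164.5], [-176.32, 176.32]. Speed limits (degrees/s): [108.29, 108.29, 136.94, 180, 180, 180].

INTERFACE

Orientations are given as a 3x3 rotation matrix whose columns are the frame's x, y, z axes.
In Python, from plant import arm gives the robot as it stands. The module is installed in compiled form; this text tells all that it offers.
- The arm moves only by the shell command python3 -m pendant 'ROWS' [FORCE]. ROWS is JSON, a list of rows, each a list of 7 numbers: the shift along the tool's x, y, z in mm, then the turn, a rotation vector about the tool's x, y, z in rad, then the opening, from -1 (shut) to 1 (fully open). In form: [[tx, ty, tz, ax, ay, az, hand], ...]. A call has 1 to 8 rows; each row is the pose to reach, as a shift and turn from the pose commanded when the call began, along the tool's axes at that moment; what a row does not reach only later rows make up. A row lasts 1/12 s, in which the tool goes at most 41.7 mm and 7.16 degrees, less where a joint would pass 70% of its speed; a pose out of reach is approached as far as the arm can. A call with a gripper value outside its range is refused whole. The fingers move at their own pace and stop on an object; FORCE is the grip in N (left out, the last holds). Time passes only in rows, so rows that repeat a pose let the fingers close. It gives the time, the measured TCP pose, the force, the opening and the grip force at its end, in the units of the state.
- arm.read_state(): the state, without advancing time (a new reading comes with each control period).
- arm.get_image(name): name is "side" or "top"; returns a dict with "frame" (384x512x3 uint8, blue, green, red), "fx", "fy", "cx", "cy" (pixels), "world_from_camera" (4x4, takes a point from camera to world coordinates). Camera axes: x right, y up, looking along -z (the intrinsics and any distortion apply to the point x, -y, -z); pixel columns grow to the right and rows downward; lengths in mm; the calibration is good to about 2 mm. A picture is of the moment at which its call begins. There is no depth.
- arm.job_done(): hands the job in; it is judged then, once.
Trained networks look in the newest picture that a camera, given by its name, has taken for a name from the list of things; names that differ only in an ending like _2 or _b are one class to them, and where a whole thing is asked for, a point or a joint stands for the part that bears it (a point fixed in the world has none). Each returns a list of dicts, best first, with "confidence" (0 to 1); they miss things now and then, are a little off and sometimes report something else, mostly with a low value. They report only what shows in the picture. A call takes as long as a camera call. They do not tell look-alikes from the thing itself.
- arm.regions_of(target, camera): "mask" (384x512 bool, what is visible of it) and "uv" ([column, row] in pixels, amid what is visible of it).
- arm.mark_of(target, camera): "uv" ([column, row] in pixels: a listed point, or the origin of a listed thing).
The state is a dict: "clock": time; "joint_positions": joint angles; "qvel": joint speeds; "joint_efforts": joint torques, N m; "tcp_pos": TCP position; "tcp_rot": TCP orientation; "force": force on the tool from outside, world axes, zero at the start; "ft_torque": the same for the moment, N m; "finger_gap": opening from 0.0 (shut) to 1.0 (fully open); "gripper_force": force on a finger pad.
Only numpy, scipy, OpenCV 4.12 (cv2) and the standard library are available. Lean on these libraries where they do the work, as an engineer would, in place of code of your own. Each camera call takes 0.05 s, during which the arm holds its last target. There are 200 camera calls.

## Working session

There is one attempt and no reset: what is moved stays moved. The work goes in short steps, Python scripts to look and compute and a shell command to move; the robot and the scene stay as the last step left them, time stands still between calls to the robot, and variables do not carry over. Pictures are saved under pics/ and viewed, at most 14 in all, crops included, and the job is handed in when it is done.

```bash
mkdir -p pics; cat > h.py <<'E'
from plant import arm
import numpy as np, cv2, json
def ray(im,uv):
    T=np.array(im["world_from_camera"]); d=np.array([(uv[0]-im["cx"])/im["fx"],-(uv[1]-im["cy"])/im["fy"],-1.])
    return T[:3,3],T[:3,:3]@d
def at_z(im,uv,z):
    o,d=ray(im,uv); return o+d*(z-o[2])/d[2]
def proj(im,p):
    T=np.array(im["world_from_camera"]); c=T[:3,:3].T@(np.array(p,float)-T[:3,3])
    return np.array([im["cx"]+im["fx"]*c[0]/-c[2], im["cy"]-im["fy"]*c[1]/-c[2]])
def tri(i1,u1,i2,u2):
    o1,d1=ray(i1,u1);o2,d2=ray(i2,u2)
    s=np.linalg.lstsq(np.c_[d1,-d2],o2-o1,rcond=None)[0]
    a=o1+d1*s[0];b=o2+d2*s[1]; return (a+b)/2,np.linalg.norm(a-b)
E
python3 - <<'E'
from h import *
ims={}
for n in("top","side"):
    im=arm.get_image(n);cv2.imwrite(f"pics/{n}0.png",im["frame"]);ims[n]=im
    print(n,{k:np.round(v,2).tolist() for k,v in im.items() if k!="frame"})
s=arm.read_state();print(s,arm.grip_depth)
for t,z in(("bed",0),("console",0),("tin_a",0),("tin_a_top",165),("knob_left",180),("knob_mid",180),("knob_right",180),("mug",0),("jar",0),("flask",0),("cup",0)):
    for n in("top","side"):
        for r in arm.mark_of(t,n):
            if r["confidence"]>.3: print(t,n,round(r["confidence"],2),np.round(r["uv"],1),at_z(ims[n],r["uv"],z).round())
E
```

```text
top {'fx': 434.33, 'fy': 434.33, 'cx': 241.92, 'cy': 186.14, 'world_from_camera': [[-0.0, 1.0, -0.07, 475.73], [-1.0, -0.0, -0.02, 45.68], [-0.02, 0.07, 1.0, 1476.66], [0.0, 0.0, 0.0, 1.0]]}
side {'fx': 398.39, 'fy': 398.39, 'cx': 255.94, 'cy': 192.03, 'world_from_camera': [[1.0, 0.05, -0.05, 532.01], [-0.07, 0.74, -0.67, -733.62], [0.01, 0.68, 0.74, 968.99], [0.0, 0.0, 0.0, 1.0]]}
{'clock': 0.1, 'joint_positions': array([-6.83707318e+01,  2.17351758e+01,  9.93909134e+01,  9.61279639e-05,
        5.89285903e+01, -1.90877940e+00]), 'qvel': array([ 0.01446306, -0.04316965, -0.09648539,  0.09333688,  0.0345908 ,
       -0.06357814]), 'joint_efforts': array([ 1.00926049e-03, -7.65038538e+01, -4.35295987e+01,  6.52833330e-02,
        3.97607731e-02, -1.05450607e-05]), 'tcp_pos': array([ 279.41073773, -641.44579022,  213.36959593]), 'tcp_rot': array([[ 9.16795432e-01,  3.99356998e-01, -3.50432275e-04],
       [ 3.99357151e-01, -9.16795003e-01,  8.87670273e-04],
       [ 3.32227773e-05, -9.53759686e-04, -9.99999545e-01]]), 'force': array([-0.3486915 , -0.23048806, -0.09725635]), 'ft_torque'
[... 1273 characters left out ...]
 -251.  180.]
knob_left side 0.56 [195.9 266.8] [ 435. -236.  180.]
knob_mid top 0.56 [370.4 226.6] [ 440. -312.  180.]
knob_mid top 0.51 [225.8 123.3] [753. 116. 180.]
knob_mid side 0.74 [193.1 300.4] [ 432. -319.  180.]
knob_mid side 0.36 [193.5 268.3] [ 430. -239.  180.]
knob_right top 0.55 [391.7 229.1] [ 433. -375.  180.]
knob_right side 0.71 [191.1 326.8] [ 430. -378.  180.]
mug top 0.69 [121.2 231.3] [422. 481.   0.]
jar top 0.73 [122. 193.] [552. 481.   0.]
jar side 0.66 [237.8 128.6] [558. 486.  -0.]
flask top 0.62 [225. 126.] [782. 128.   0.]
flask side 0.71 [309.7 190.7] [781. 144.   0.]
cup top 0.79 [360.6 151. ] [ 692. -335.    0.]
cup side 0.92 [303.2 333.6] [ 685. -334.    0.]
```

```bash
python3 - <<'E'
import cv2
a=cv2.imread("pics/top0.png");b=cv2.imread("pics/side0.png")
cv2.imwrite("pics/t1.png",cv2.resize(a[70:320,90:430],None,fx=2.35,fy=2.35,interpolation=3))
cv2.imwrite("pics/s1.png",cv2.resize(b[90:370,110:450],None,fx=2.1,fy=2.1,interpolation=3))
E
```

```text
(no output)
```

View pics/t1.png

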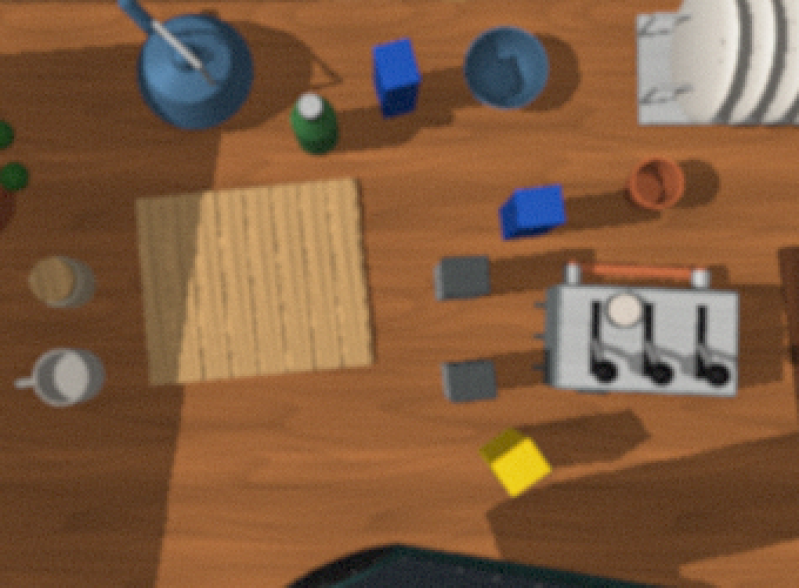

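View pics/s1.png

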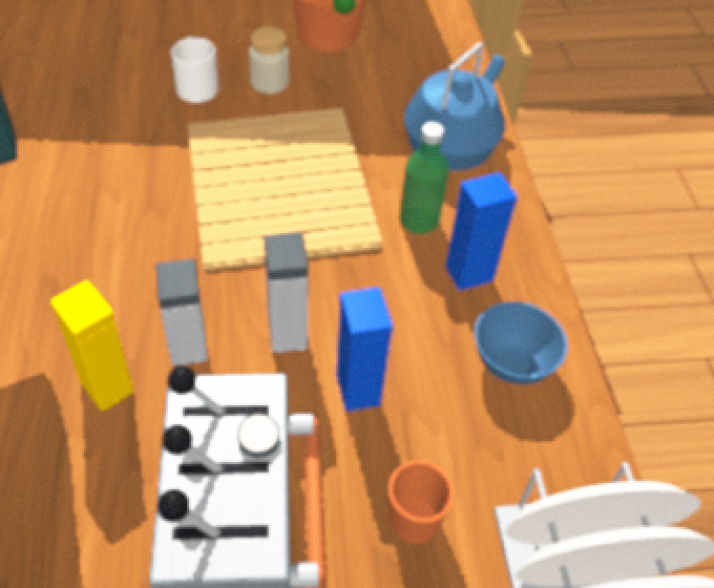

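Top view: two steel tins at crop (465,278) and (470,380). The bed is left of centre, the console is at the right, and the blue and yellow look-alikes must be left alone. The side view shows the same. I'll fit box silhouettes to the masks to get the poses.

```bash
cat >> h.py <<'E'
from scipy.optimize import minimize
def box(p,sx,sy,h):
    x,y,a=p;c,s=np.cos(a),np.sin(a)
    return [(x+c*u-s*v,y+s*u+c*v,z) for u in(-sx/2,sx/2) for v in(-sy/2,sy/2) for z in(0,h)]
def iou(views,p,sx,sy,h):
    r=0
    for im,m in views:
        q=np.array([proj(im,c) for c in box(p,sx,sy,h)]);b=np.zeros(m.shape,np.uint8)
        cv2.fillConvexPoly(b,np.round(cv2.convexHull((q*16).astype(np.int32))).astype(np.int32),1,shift=4)
        b=b>0;r+=(b&m).sum()/max(1,(b|m).sum())
    return r/len(views)
def fit(views,p0,sx,sy,h):
    best=None
    for a in(-.3,0,.3):
        s=np.array([[0,0,0],[12,0,0],[0,12,0],[0,0,.2]])+np.array([p0[0],p0[1],p0[2]+a])
        r=minimize(lambda p:-iou(views,p,sx,sy,h),s[0],method="Nelder-Mead",options=dict(initial_simplex=s,maxiter=150))
        if best is None or r.fun<best.fun:best=r
    return best.x,-best.fun
def masks(t,im,n,xy,z):
    u=proj(im,[*xy,z]);L=[r for r in arm.regions_of(t,n) if np.hypot(*(np.array(r["uv"])-u))<25]
    return np.array(L[0]["mask"])>0 if L else None
E
python3 - <<'E'
from h import *
I={n:arm.get_image(n) for n in("top","side")}
M={(t,n):arm.regions_of(t,n) for t in("tin_a","bed","console") for n in I}
def near(t,n,xy,z):
    u=proj(I[n],[*xy,z]);L=[r for r in M[t,n] if np.hypot(*(np.array(r["uv"])-u))<30]
    L.sort(key=lambda r:np.hypot(*(np.array(r["uv"])-u)));
    return [(I[n],np.array(L[0]["mask"])>0)] if L else []
for nm,xy in(("tin1",(418,-78)),("tin2",(555,-66))):
    v=near("tin_a","top",xy,100)+near("tin_a","side",xy,80)
    for H in(150,165,180):
        p,s=fit(v,(*xy,0),50,60,H);print(nm,len(v),H,p.round(3),round(s,3))
v=near("bed","top",(561,213),6)+near("bed","side",(561,213),6)
print("bed",len(v),fit(v,(561,213,.08),270,320,12))
for n in I:
    v=near("console",n,(470,-313),60)
    if v: print("con",n,fit(v,(470,-313,0),140,240,110))
print([ (n,[(np.round(r["uv"]),round(r["confidence"],2)) for r in M["console",n]]) for n in I])
for a,b in(((349.6,229.3),(195.9,266.8)),((370.4,226.6),(193.1,300.4)),((391.7,229.1),(191.1,326.8))):
    print(tri(I["top"],a,I["side"],b))
E
```

```text
tin1 2 150 [ 4.20803e+02 -7.95820e+01  1.28000e-01] 0.879
tin1 2 165 [ 4.21041e+02 -7.95360e+01  1.36000e-01] 0.832
tin1 2 180 [ 4.20652e+02 -7.63050e+01  1.34000e-01] 0.787
tin2 2 150 [ 5.59649e+02 -6.71380e+01 -6.60000e-02] 0.871
tin2 2 165 [ 5.57553e+02 -6.73160e+01 -4.00000e-03] 0.895
tin2 2 180 [ 5.57986e+02 -7.12560e+01 -2.90000e-02] 0.869
bed 2 (array([5.61364676e+02, 2.21107852e+02, 8.80690169e-02]), np.float64(0.9428498021813376))
con top (array([ 4.75833836e+02, -3.15336990e+02, -3.04982657e-02]), np.float64(0.8750587130108032))
con side (array([ 4.76342659e+02, -3.21636046e+02, -4.84028196e-02]), np.float64(0.8802608909672656))
[('top', [(array([363., 211.]), 0.88)]), ('side', [(array([217., 331.]), 0.66)])]
(array([ 435.43000631, -246.76923906,  197.31320963]), np.float64(4.3696017943418175))
(array([ 435.60694532, -315.02873391,  173.02957174]), np.float64(9.415148349575482))
(array([ 431.01313963, -376.21545995,  176.85313614]), np.float64(3.652037792925051))
```

```bash
cat >> h.py <<'E'
from scipy.spatial.transform import Rotation as Ro
def des(psi,th):
    c,s=np.cos(psi),np.sin(psi)
    return np.array([[-s,c,0],[c,s,0],[0,0,-1.]])@Ro.from_rotvec([0,th,0]).as_matrix()
def need(tcp,psi,th):
    s=arm.read_state();R=np.array(s["tcp_rot"])
    print("SHIFT",(R.T@(np.array(tcp)-s["tcp_pos"])).round(1),"ROT",Ro.from_matrix(R.T@des(psi,th)).as_rotvec().round(3))
def grasp2tcp(g,psi,th): return np.array(g,float)+arm.grip_depth*des(psi,th)[:,2]
def st():
    s=arm.read_state();print("t",round(s["clock"],1),"tcp",np.round(s["tcp_pos"],1),"z",np.round(np.array(s["tcp_rot"])[:,2],2),"F",np.round(s["force"],1),"gap",round(s["finger_gap"]*91,1),"g",round(s["gripper_force"],1),"q",np.round(s["joint_positions"],1))
E
python3 -m pendant '[[0,0,-115,0,0,0,1],[0,0,-115,0,0,0,1],[0,0,-115,0,0,0,1],[210,-210,-117,0,0,-0.55,1],[210,-210,-117,0,0,-0.55,1],[210,-210,-117,0,0,-0.55,1],[210,-210,-117,0,0,-0.55,1],[210,-210,-117,0,0,-0.55,1]]'
python3 - <<'E'
from h import *
st();need((558,60,330),0,0)
E
```

```text
clock: 2.27
tcp_pos: [356.0, -446.0, 330.4]
tcp_rot: [[0.567, 0.824, 0.0], [0.824, -0.567, -0.0], [-0.0, 0.0, -1.0]]
force: [0.8, -0.3, 0.6]
finger_gap: 1.001
gripper_force: 0.0
t 2.3 tcp [ 356.  -446.   330.4] z [ 0. -0. -1.] F [ 0.8 -0.3  0.6] gap 91.1 g 0.0 q [-53.7   2.9 109.6   0.   67.5 -19.2]
SHIFT [ 5.314e+02 -1.206e+02  3.000e-01] ROT [ 0.     0.    -0.603]
```

```bash

python3 -m pendant '[[270,-61,0,0,0,-0.603,1],[270,-61,0,0,0,-0.603,1],[270,-61,0,0,0,-0.603,1],[270,-61,0,0,0,-0.603,1],[270,-61,0,0,0,-0.603,1],[270,-61,0,0,0,-0.603,1],[270,-61,0,0,0,-0.603,1],[270,-61,0,0,0,-0.603,1]]' >/dev/null
python3 - <<'E'
from h import *
st();need((558,50,240),0,-.785)
E
```

```text
t 2.9 tcp [ 461.6 -188.1  330.6] z [ 0.  0. -1.] F [-0.1 -0.2  0.2] gap 90.9 g 0.0 q [-24.9  -4.7 117.    0.   67.6 -24.7]
SHIFT [238.4  95.5  90.7] ROT [-0.001 -0.785 -0.004]
```

```bash

python3 -m pendant '[[240,95,0,0,-0.785,0,1],[240,95,0,0,-0.785,0,1],[240,95,0,0,-0.785,0,1],[240,95,0,0,-0.785,0,1],[240,95,0,0,-0.785,0,1],[240,95,90,0,-0.785,0,1],[240,95,90,0,-0.785,0,1],[240,95,90,0,-0.785,0,1]]' >/dev/null
python3 - <<'E'
from h import *
st();need(grasp2tcp((558,-67,127),0,-.785),0,-.785)
I={n:arm.get_image(n) for n in("top","side")}
for n in I: cv2.imwrite(f"pics/{n}2.png",I[n]["frame"])
cv2.imwrite("pics/c2.png",cv2.resize(np.hstack([I["top"]["frame"][100:290,190:350],I["side"]["frame"][150:340,130:330]]),None,fx=2.2,fy=2.2))
E
```

```text
t 3.6 tcp [555.3  44.8 244. ] z [-0.   -0.71 -0.7 ] F [ 0.5 -1.  -0.2] gap 90.8 g 0.0 q [ 20.8  16.9 112.1 -43.3  75.8  41.7]
SHIFT [  4.9   2.9 180.5] ROT [-0.001  0.007 -0.004]
```

View pics/c2.png

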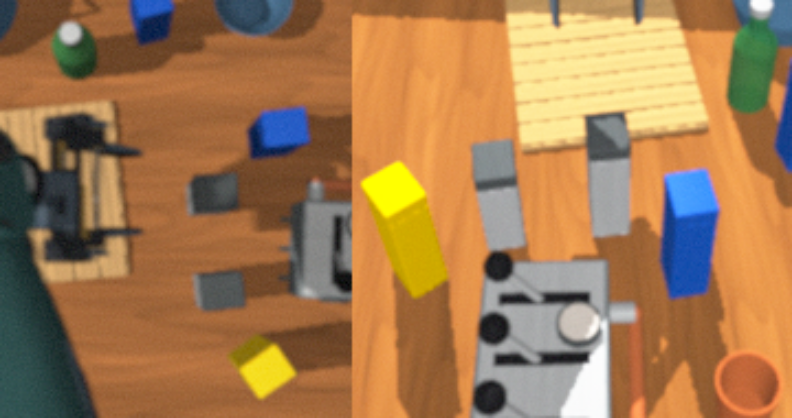

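The hand leans towards +y, with its fingers in line with the far tin (top-crop (213,193)). The near tin has not moved. Descending to grasp.

```bash

python3 -m pendant '[[5,3,40,0,0,0,1],[5,3,80,0,0,0,1],[5,3,115,0,0,0,1],[5,3,145,0,0,0,1],[5,3,170,0,0,0,1],[5,3,180,0,0,0,1],[5,3,180,0,0,0,1]]' 40 >/dev/null
python3 -c "
from h import *
st()"
python3 -m pendant '[[0,0,0,0,0,0,-1],[0,0,0,0,0,0,-1],[0,0,0,0,0,0,-1],[0,0,0,0,0,0,-1],[0,0,0,0,0,0,-1],[0,0,0,0,0,0,-1],[0,0,0,0,0,0,-1],[0,0,0,0,0,0,-1]]' 40 >/dev/null
python3 -c "
from h import *
st()"
```

```text
t 4.3 tcp [556.4 -82.9 113.8] z [-0.01 -0.71 -0.71] F [-0.5  0.5 -0.7] gap 90.9 g 0.0 q [  8.5  26.  117.4 -53.7  60.   47. ]
t 5.0 tcp [557.5 -80.9 114.6] z [-0.   -0.71 -0.71] F [-0.2  1.7  4.7] gap 50.0 g 40.0 q [  8.7  25.9 117.4 -53.7  60.   47. ]
```

```bash

python3 -m pendant '[[-20,0,-20,0,0,0,-1],[-45,0,-45,0,0,0,-1],[-70,0,-70,0,0,0,-1],[-95,0,-95,0,0,0,-1],[-95,0,-95,0,0,0,-1]]' >/dev/null
python3 -c "
from h import *
st();g=(590,80,250);need(grasp2tcp(g,.04,0),.04,0)"
```

```text
t 5.4 tcp [559.6 -80.8 254.9] z [ 0.   -0.71 -0.71] F [ 2.   0.1 -0.8] gap 50.0 g 40.0 q [  8.7  13.  115.7 -48.4  68.9  34.8]
SHIFT [130.9  29.1 -96.8] ROT [-0.011  0.784 -0.047]
```

```bash

python3 -m pendant '[[131,29,-97,-0.01,0.784,-0.047,-1],[131,29,-97,-0.01,0.784,-0.047,-1],[131,29,-97,-0.01,0.784,-0.047,-1],[131,29,-97,-0.01,0.784,-0.047,-1],[131,29,-97,-0.01,0.784,-0.047,-1],[131,29,-97,-0.01,0.784,-0.047,-1],[131,29,-97,-0.01,0.784,-0.047,-1],[131,29,-97,-0.01,0.784,-0.047,-1]]' >/dev/null
python3 -c "
from h import *
st();g=(624,180,130);need(grasp2tcp(g,.088,.785),.088,.785)"
```

```text
t 6.0 tcp [587.1  78.6 224.3] z [-0.01  0.   -1.  ] F [-0.1  0.3 -1.9] gap 49.5 g 40.0 q [5.300e+00 1.160e+01 1.115e+02 1.000e-01 5.740e+01 3.200e+00]
SHIFT [113.1  41.  107.3] ROT [ 0.011  0.784 -0.052]
```

```bash

python3 -m pendant '[[113,41,0,0.011,0.784,-0.052,-1],[113,41,0,0.011,0.784,-0.052,-1],[113,41,0,0.011,0.784,-0.052,-1],[113,41,30,0.011,0.784,-0.052,-1],[113,41,60,0.011,0.784,-0.052,-1],[113,41,90,0.011,0.784,-0.052,-1],[113,41,107,0.011,0.784,-0.052,-1],[113,41,107,0.011,0.784,-0.052,-1]]' >/dev/null
python3 - <<'E'
from h import *
st();g=(624,180,52);need(grasp2tcp(g,.088,.785),.088,.785)
I={n:arm.get_image(n) for n in("top","side")}
cv2.imwrite("pics/c3.png",cv2.resize(np.hstack([I["top"]["frame"][100:290,120:320],I["side"]["frame"][80:270,180:380]]),None,fx=2,fy=2))
E
```

```text
t 6.7 tcp [619.5 193.5 111.3] z [-0.07  0.7  -0.71] F [-1.7 -0.  -3.2] gap 50.0 g 40.0 q [ -1.7  30.8 109.3  53.2  61.  -42.5]
SHIFT [-51.6   4.   51. ] ROT [-0.008  0.001 -0.006]
```

View pics/c3.png

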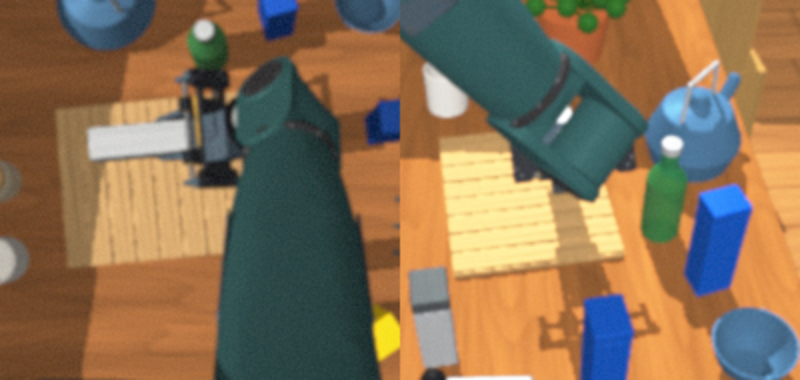

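The tin lies flat in the air over the bed, and the flask clears the hand. I'll shift 10 mm nearer and lower.

```bash

python3 -m pendant '[[-20,-3,20,-0.008,0,-0.006,-1],[-40,-6,40,-0.008,0,-0.006,-1],[-52,-6,51,-0.008,0,-0.006,-1],[-52,-6,51,-0.008,0,-0.006,-1]]' >/dev/null
python3 -c "
from h import *
st()"
python3 -m pendant '[[-2.5,0,2.5,0,0,0,-1],[-5,0,5,0,0,0,-1],[-5,0,5,0,0,0,-1]]' >/dev/null
python3 -c "
from h import *
st()"
```

```text
t 7.1 tcp [616.4 193.7  43.7] z [-0.06  0.7  -0.71] F [-1.2  0.4 -1.2] gap 49.6 g 40.0 q [ -1.7  36.8 109.4  56.7  56.9 -49.4]
t 7.4 tcp [618.1 193.3  38.8] z [-0.05  0.7  -0.71] F [ 0.5 -0.7 -1.4] gap 50.0 g 40.0 q [ -1.7  37.3 109.2  57.1  56.6 -50. ]
```

```bash

python3 -m pendant '[[-2,0,2,0,0,0,-1],[-4,0,4,0,0,0,-1],[-4,0,4,0,0,0,-1],[-4,0,4,0,0,0,-1]]' >/dev/null
python3 -c "
from h import *
st()"
python3 -m pendant '[[-1.5,0,1.5,0,0,0,-1],[-3,0,3,0,0,0,-1],[-3,0,3,0,0,0,-1]]' >/dev/null
python3 -c "
from h import *
st()"
```

```text
t 7.7 tcp [618.1 193.   32.8] z [-0.05  0.7  -0.71] F [-0.6 -1.   6.3] gap 49.8 g 40.0 q [ -1.8  37.9 109.1  57.5  56.4 -50.5]
t 8.0 tcp [618.4 193.2  31.6] z [-0.06  0.71 -0.7 ] F [-12.  -14.8  46.7] gap 50.1 g 40.1 q [ -1.8  38.2 109.   57.7  56.7 -50.9]
```

```bash

python3 -m pendant '[[2,0,-2,0,0,0,-1],[2,0,-2,0,0,0,-1],[2,0,-2,0,0,0,1],[2,0,-2,0,0,0,1],[2,0,-2,0,0,0,1],[2,0,-2,0,0,0,1],[2,0,-2,0,0,0,1],[2,0,-2,0,0,0,1]]' >/dev/null
python3 -c "
from h import *
st()"
python3 -m pendant '[[0,0,-20,0,0,0,1],[0,0,-50,0,0,0,1],[0,0,-85,0,0,0,1],[0,0,-125,0,0,0,1],[0,0,-165,0,0,0,1],[0,0,-200,0,0,0,1],[0,0,-200,0,0,0,1]]' >/dev/null
python3 - <<'E'
from h import *
st();need((480,60,300),.1,0)
E
```

```text
t 8.6 tcp [617.2 193.   30.2] z [-0.06  0.7  -0.71] F [-0.6  0.2 -0.2] gap 87.2 g 0.0 q [ -1.8  38.2 109.2  57.5  56.3 -50.7]
t 9.2 tcp [631.2  48.2 176.8] z [-0.05  0.7  -0.71] F [ 0.4 -0.5  1. ] gap 90.7 g 0.0 q [-14.3  26.6 106.6  45.   71.1 -44.3]
SHIFT [ 106.1 -147.5  -71.9] ROT [ 0.022 -0.781 -0.007]
```

```bash

python3 -m pendant '[[106,-147,-72,0.022,-0.781,-0.007,1],[106,-147,-72,0.022,-0.781,-0.007,1],[106,-147,-72,0.022,-0.781,-0.007,1],[106,-147,-72,0.022,-0.781,-0.007,1],[106,-147,-72,0.022,-0.781,-0.007,1],[106,-147,-72,0.022,-0.781,-0.007,1],[106,-147,-72,0.022,-0.781,-0.007,1],[106,-147,-72,0.022,-0.781,-0.007,1]]' >/dev/null
python3 - <<'E'
from h import *
st();need((421,40,250),.1,-.785)
I={n:arm.get_image(n) for n in("top","side")}
v=[]
for n in I:
    u=proj(I[n],(421,-79,80))
    for r in arm.regions_of("tin_c",n):
        print(n,np.round(r["uv"]),round(r["confidence"],2),u.round())
        if np.hypot(*(np.array(r["uv"])-u))<45 and len(v)<(1 if n=="top" else 2): v.append((I[n],np.array(r["mask"])>0))
print(len(v),fit(v,(421,-79,.1),50,60,150))
cv2.imwrite("pics/c4.png",cv2.resize(np.hstack([I["top"]["frame"][100:290,120:340],I["side"]["frame"][80:270,130:330]]),None,fx=1.9,fy=1.9))
E
```

```text
t 9.9 tcp [477.9  64.9 297. ] z [-0. -0. -1.] F [-0.3  0.6  0.4] gap 91.0 g 0.0 q [  5.   -4.4 120.3  -0.   64.3  -1.1]
SHIFT [-18.7 -59.   47.2] ROT [-0.002 -0.785  0.008]
top [258. 104.] 0.89 [288. 232.]
top [310. 266.] 0.81 [288. 232.]
top [195. 173.] 0.77 [288. 232.]
top [287. 232.] 0.64 [288. 232.]
side [197. 236.] 0.84 [196. 237.]
side [257. 170.] 0.77 [196. 237.]
side [154. 256.] 0.65 [196. 237.]
side [337. 199.] 0.6 [196. 237.]
side [283. 256.] 0.58 [196. 237.]
2 (array([ 4.20100508e+02, -7.96207779e+01,  1.32067946e-01]), np.float64(0.4375))
```

View pics/c4.png

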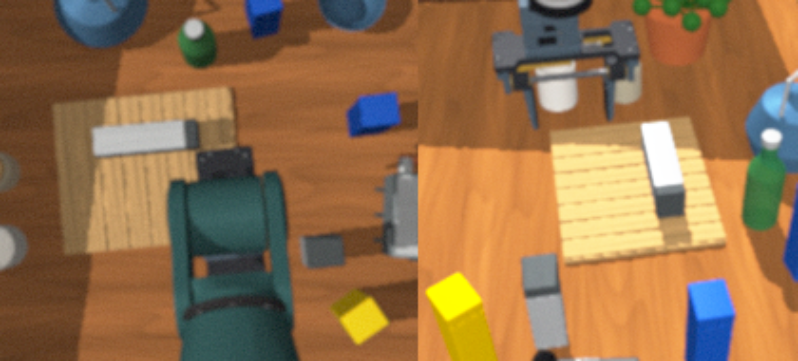

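Tin 2 lies flat on the bed at top-crop (145,137), and tin 1 is unmoved. Now the same for tin 1.

```bash

python3 -m pendant '[[-19,-59,0,0,-0.7,-0.02,1],[-19,-59,20,0,-0.7,-0.02,1],[-19,-59,40,0,-0.7,-0.02,1],[-19,-59,47,0,-0.7,-0.02,1],[-19,-59,47,0,-0.7,-0.02,1],[-19,-59,47,0,-0.7,-0.02,1],[-19,-59,47,0,-0.7,-0.02,1],[-19,-59,47,0,-0.7,-0.02,1]]' >/dev/null
python3 - <<'E'
from h import *
st();need(grasp2tcp((420.5,-79.5,112),.12,-.7),.12,-.7)
E
```

```text
t 10.8 tcp [421.   38.4 248.4] z [ 0.06 -0.64 -0.77] F [-0.6 -0.1 -0.2] gap 90.9 g 0.0 q [ 24.5   1.3 127.9 -39.9  70.9  37.6]
SHIFT [ -2.5 -12.2 198.6] ROT [-0.012 -0.005  0.012]
```

```bash

python3 -m pendant '[[-2.5,-6,40,0,0,0,1],[-2.5,-12,80,0,0,0,1],[-2.5,-12,120,0,0,0.01,1],[-2.5,-12,150,0,0,0.01,1],[-2.5,-12,175,0,0,0.01,1],[-2.5,-12,190,0,0,0.01,1],[-2.5,-12,198,0,0,0.01,1],[-2.5,-12,198,0,0,0.01,1]]' 40 >/dev/null
python3 -c "
from h import *
st()"
python3 -m pendant '[[0,0,0,0,0,0,-1],[0,0,0,0,0,0,-1],[0,0,0,0,0,0,-1],[0,0,0,0,0,0,-1],[0,0,0,0,0,0,-1],[0,0,0,0,0,0,-1],[0,0,0,0,0,0,-1],[0,0,0,0,0,0,-1]]' 40 >/dev/null
python3 -c "
from h import *
st()"
```

```text
t 11.4 tcp [422.5 -92.9  99. ] z [ 0.06 -0.64 -0.77] F [ 0.1  0.3 -0.6] gap 91.1 g 0.0 q [  7.7  15.4 134.6 -57.9  49.2  48. ]
t 12.1 tcp [423.3 -91.3  99.7] z [ 0.07 -0.64 -0.77] F [1.1 1.9 1.2] gap 50.2 g 4.0 q [  8.   15.3 134.6 -58.   49.2  48.1]
```

```bash

python3 -m pendant '[[0,0,0,0,0,0,-1],[0,0,0,0,0,0,-1],[0,0,0,0,0,0,-1],[0,0,0,0,0,0,-1],[0,0,0,0,0,0,-1],[0,0,0,0,0,0,-1]]' 40 >/dev/null
python3 -c "
from h import *
st();need(grasp2tcp((430,-75,230),.12,-.7),.12,-.7)"
```

```text
t 12.6 tcp [423.3 -91.4  99.6] z [ 0.07 -0.64 -0.77] F [1.  1.9 2.7] gap 49.8 g 39.8 q [  8.   15.4 134.6 -58.   49.2  48.1]
SHIFT [-71.9   7.8 -91.2] ROT [-0.009 -0.003 -0.001]
```

```bash

python3 -m pendant '[[-20,0,-25,0,0,0,-1],[-45,4,-55,0,0,0,-1],[-72,8,-91,0,0,0,-1],[-85,8,-110,0,0,0,-1],[-85,8,-110,0,0,0,-1]]' >/dev/null
python3 -c "
from h import *
st();need(grasp2tcp((490,60,250),.1,.05),.1,.05)"
```

```text
t 13.0 tcp [433.4 -84.5 243.1] z [ 0.07 -0.64 -0.77] F [ 2.   0.7 -1.7] gap 49.9 g 39.8 q [  8.7  -1.5 131.4 -46.8  61.7  29.6]
SHIFT [113.5  72.7 -79.6] ROT [0.005 0.747 0.013]
```

```bash

python3 -m pendant '[[113,73,-80,0.005,0.747,0.013,-1],[113,73,-80,0.005,0.747,0.013,-1],[113,73,-80,0.005,0.747,0.013,-1],[113,73,-80,0.005,0.747,0.013,-1],[113,73,-80,0.005,0.747,0.013,-1],[113,73,-80,0.005,0.747,0.013,-1],[113,73,-80,0.005,0.747,0.013,-1],[113,73,-80,0.005,0.747,0.013,-1]]' >/dev/null
python3 -c "
from h import *
st();need(grasp2tcp((500,176,140),.088,.87),.088,.87)"
```

```text
t 13.7 tcp [487.3  58.9 225.4] z [-0.01  0.05 -1.  ] F [-0.4 -0.3 -2. ] gap 49.5 g 39.8 q [  2.7   1.8 122.5   3.2  56.4  -4.6]
SHIFT [125.   25.1 103.2] ROT [-0.013  0.823  0.004]
```

```bash

python3 -m pendant '[[125,25,0,-0.013,0.823,0,-1],[125,25,0,-0.013,0.823,0,-1],[125,25,0,-0.013,0.823,0,-1],[125,25,20,-0.013,0.823,0,-1],[125,25,50,-0.013,0.823,0,-1],[125,25,80,-0.013,0.823,0,-1],[125,25,103,-0.013,0.823,0,-1],[125,25,103,-0.013,0.823,0,-1]]' >/dev/null
python3 -m pendant '[[0,0,0,0,0,0,-1],[0,0,0,0,0,0,-1],[0,0,0,0,0,0,-1]]' >/dev/null
python3 - <<'E'
from h import *
st();need(grasp2tcp((500,176,52),.088,.87),.088,.87)
I={n:arm.get_image(n) for n in("top","side")}
cv2.imwrite("pics/c5.png",cv2.resize(np.hstack([I["top"]["frame"][100:290,120:340],I["side"]["frame"][80:270,130:330]]),None,fx=1.9,fy=1.9))
E
```

```text
t 14.6 tcp [500.  192.7 131.7] z [-0.07  0.76 -0.64] F [-0.7 -0.4 -2.2] gap 50.2 g 39.8 q [ -3.9  22.6 123.   58.4  62.4 -51.4]
SHIFT [-71.6  -2.   57.5] ROT [-0.003  0.     0.01 ]
```

View pics/c5.png

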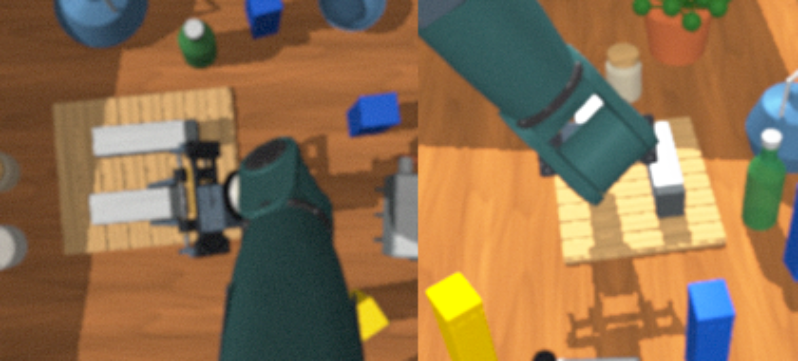

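Both tins are parallel in the top view, with clear space between them. Lowering, 10 mm nearer the robot.

```bash

python3 -m pendant '[[-25,-10,20,0,0,0,-1],[-50,-12,40,0,0,0.01,-1],[-65,-12,52,0,0,0.01,-1],[-72,-12,57,0,0,0.01,-1],[-72,-12,57,0,0,0.01,-1],[-75,-12,59,0,0,0.01,-1],[-75,-12,59,0,0,0.01,-1]]' >/dev/null
python3 -c "
from h import *
st()"
python3 -m pendant '[[-1,0,1,0,0,0,-1],[-2,0,2,0,0,0,-1],[-2,0,2,0,0,0,-1]]' >/dev/null
python3 -c "
from h import *
st()"
```

```text
t 15.3 tcp [488.9 188.   35.5] z [-0.07  0.76 -0.64] F [ 0.6  0.5 -2.8] gap 49.7 g 39.8 q [ -4.5  33.4 123.   63.5  57.5 -61.9]
t 15.5 tcp [488.6 188.3  32.5] z [-0.07  0.76 -0.64] F [-0.4 -2.5  4.9] gap 49.7 g 39.9 q [ -4.5  33.7 123.   63.7  57.4 -62.3]
```

```bash

python3 -m pendant '[[-0.7,0,0.7,0,0,0,-1],[-0.7,0,0.7,0,0,0,-1],[-0.7,0,0.7,0,0,0,0.6],[-0.7,0,0.7,0,0,0,0.6],[-0.7,0,0.7,0,0,0,0.6],[-0.7,0,0.7,0,0,0,0.6],[-0.7,0,0.7,0,0,0,0.6]]' >/dev/null
python3 -c "
from h import *
st()"
python3 -m pendant '[[0,0,-20,0,0,0,0.6],[0,0,-50,0,0,0,0.6],[0,0,-85,0,0,0,0.6],[0,0,-125,0,0,0,0.6],[-40,0,-150,0,0,0,0.6],[-80,0,-170,0,0,0,0.6],[-120,0,-190,0,0,0,0.6],[-120,0,-190,0,0,0,0.6]]' >/dev/null
python3 - <<'E'
from h import *
st();need((395,-120,330),-.035-1.571,0);need((395,-120,330),-.035+1.571,0);need((395,-120,330),-.1,0)
I={n:arm.get_image(n) for n in("top","side")}
cv2.imwrite("pics/c6.png",cv2.resize(np.hstack([I["top"]["frame"][100:290,120:340],I["side"]["frame"][80:270,130:330]]),None,fx=1.9,fy=1.9))
E
```

```text
t 16.1 tcp [488.  188.4  30.7] z [-0.07  0.76 -0.64] F [-0.4 -0.1  0.3] gap 72.8 g 0.0 q [ -4.5  33.9 122.9  63.8  57.3 -62.4]
t 16.8 tcp [508.2 -37.6  59.3] z [-0.07  0.76 -0.64] F [ 0.2  0.9 -0.3] gap 72.5 g 0.0 q [-27.   34.1 115.5  43.8  69.6 -62.5]
SHIFT [ 160.3 -120.8 -229.4] ROT [-0.735 -0.646  1.571]
SHIFT [ 160.3 -120.8 -229.4] ROT [ 0.627 -0.712 -1.352]
SHIFT [ 160.3 -120.8 -229.4] ROT [-0.084 -0.869  0.172]
```

View pics/c6.png

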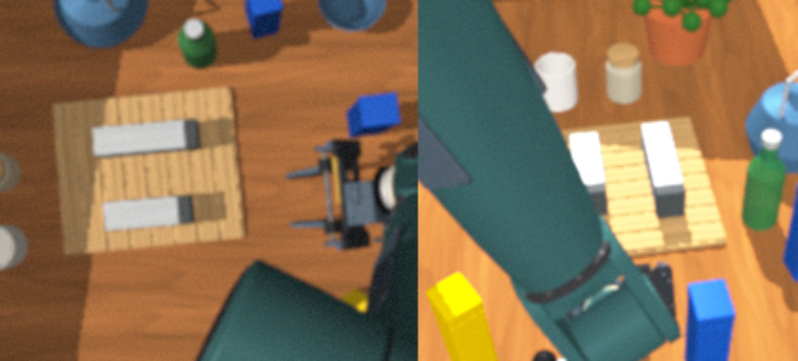

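Both tins lie flat and wholly on the bed. The retreat ended low, so I'll go straight up now.

```bash

python3 -m pendant '[[30,0,-26,0,0,0,0.6],[60,0,-52,0,0,0,0.6],[90,0,-77,0,0,0,0.6],[120,0,-102,0,0,0,0.6],[150,0,-126,0,0,0,0.6],[190,0,-158,0,0,0,0.6],[190,0,-158,0,0,0,0.6]]' >/dev/null
python3 - <<'E'
from h import *
st();need((400,-190,330),-.035,0)
I={n:arm.get_image(n) for n in("top","side")}
cv2.imwrite("pics/c7.png",cv2.resize(np.hstack([I["top"]["frame"][120:320,240:430],I["side"]["frame"][200:384,110:330]]),None,fx=1.9,fy=1.9) if 0 else np.hstack([cv2.resize(I["top"]["frame"][120:320,240:430],(380,400)),cv2.resize(I["side"]["frame"][184:384,120:320],(400,400))]))
E
```

```text
t 17.4 tcp [509.6 -31.3 314. ] z [-0.07  0.76 -0.64] F [ 1.4 -0.7  0.8] gap 73.1 g 0.0 q [-26.4  10.5 113.6  40.7  88.2 -45.2]
SHIFT [ -83.1 -123.4 -123.8] ROT [-0.052 -0.869  0.118]
```

View pics/c7.png

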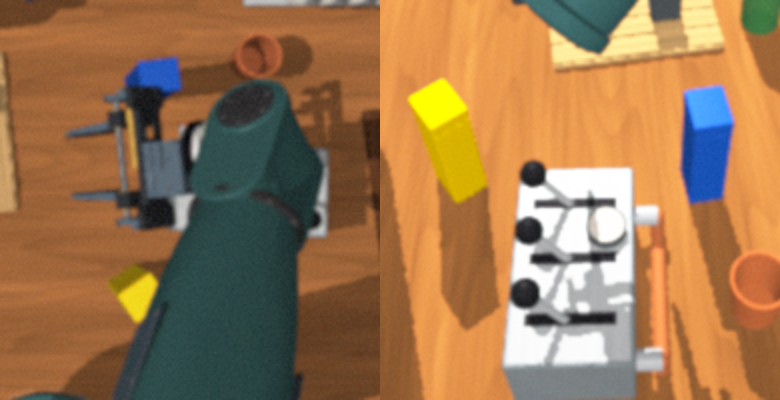

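```bash

python3 -m pendant '[[-83,-123,-124,-0.052,-0.869,0.118,-1],[-83,-123,-124,-0.052,-0.869,0.118,-1],[-83,-123,-124,-0.052,-0.869,0.118,-1],[-83,-123,-124,-0.052,-0.869,0.118,-1],[-83,-123,-124,-0.052,-0.869,0.118,-1],[-83,-123,-124,-0.052,-0.869,0.118,-1],[-83,-123,-124,-0.052,-0.869,0.118,-1],[-83,-123,-124,-0.052,-0.869,0.118,-1]]' 20 >/dev/null
python3 - <<'E'
from h import *
st();need((390,-247,230),-.035,0);need((390,-247,173),-.035,0)
E
```

```text
t 18.2 tcp [ 398.3 -189.2  323.4] z [-0.01 -0.   -1.  ] F [0.7 0.7 0.2] gap 22.3 g 0.0 q [-28.2 -10.7 122.9  -0.4  67.9 -26. ]
SHIFT [-57.7  -5.7  93.7] ROT [-0.006  0.004 -0.   ]
SHIFT [-57.5  -5.4 150.7] ROT [-0.006  0.004 -0.   ]
```

```bash

python3 -m pendant '[[-58,-6,0,-0.006,0.004,0,-1],[-58,-6,0,-0.006,0.004,0,-1],[-58,-6,40,-0.006,0.004,0,-1],[-58,-6,80,-0.006,0.004,0,-1],[-58,-6,115,-0.006,0.004,0,-1],[-58,-6,145,-0.006,0.004,0,-1],[-58,-6,152,-0.006,0.004,0,-1],[-58,-6,152,-0.006,0.004,0,-1]]' >/dev/null
python3 - <<'E'
from h import *
st()
I={n:arm.get_image(n) for n in("side",)}
cv2.imwrite("pics/c8.png",cv2.resize(I["side"]["frame"][214:364,130:290],None,fx=4,fy=4,interpolation=3))
E
```

```text
t 18.9 tcp [ 388.5 -246.8  169.8] z [-0.    0.01 -1.  ] F [0.1 0.5 0.3] gap 0.6 g 0.0 q [-35.5   3.7 127.5   0.4  49.3 -33.7]
```

View pics/c8.png

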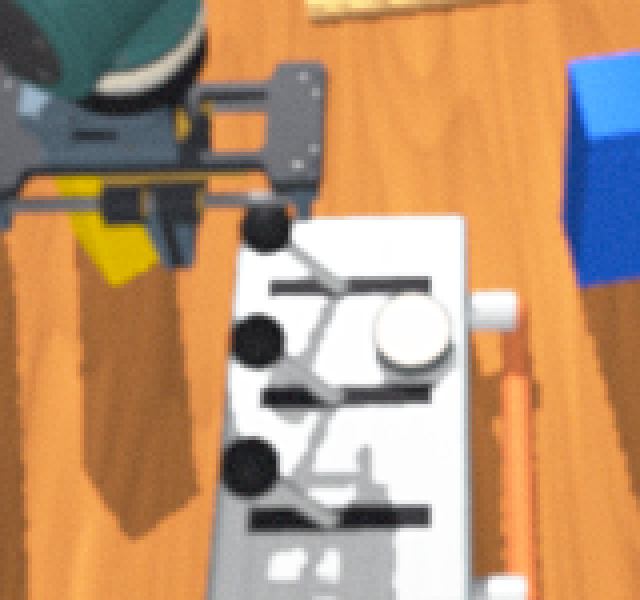

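The side view shows the fingertip (180,255) just robot-side of the left knob (267,227), in line with it. Pushing gently.

```bash
cat > f.sh <<'E'
python3 -c "
from h import *
st()" | sed 's/gap.*//'
E
python3 -m pendant '[[0,8,0,0,0,0,-1],[0,16,0,0,0,0,-1],[0,20,0,0,0,0,-1],[0,20,0,0,0,0,-1]]' >/dev/null; sh f.sh
python3 -m pendant '[[0,2,0,0,0,0,-1],[0,4,0,0,0,0,-1],[0,4,0,0,0,0,-1]]' >/dev/null; sh f.sh
python3 -m pendant '[[0,1.5,0,0,0,0,-1],[0,3,0,0,0,0,-1],[0,3,0,0,0,0,-1]]' >/dev/null; sh f.sh
```

```text
t 19.3 tcp [ 411.7 -249.5  173.6] z [ 0.  0. -1.] F [-0.3  0.8 -0.9] 
t 19.5 tcp [ 414.1 -249.2  172.6] z [-0.    0.01 -1.  ] F [-1.5  0.7  0.3] 
t 19.8 tcp [ 417.1 -249.3  172.4] z [-0.    0.01 -1.  ] F [-2.3 -1.   2.7]
```

```bash

python3 -m pendant '[[0,1.5,0,0,0,0,-1],[0,3,0,0,0,0,-1],[0,3,0,0,0,0,-1]]' >/dev/null; sh f.sh
python3 -m pendant '[[0,1.5,0,0,0,0,-1],[0,2.5,0,0,0,0,-1],[0,2.5,0,0,0,0,-1]]' >/dev/null; sh f.sh
python3 -m pendant '[[0,1,0,0,0,0,-1],[0,2,0,0,0,0,-1],[0,2,0,0,0,0,-1]]' >/dev/null; sh f.sh
```

```text
t 20.0 tcp [ 420.3 -249.4  172.4] z [ 0.    0.01 -1.  ] F [-1.7  0.7  1.3] 
t 20.3 tcp [ 422.7 -249.5  172.5] z [ 0.    0.01 -1.  ] F [-0.8  0.3  0.9] 
t 20.5 tcp [ 424.7 -249.6  172.4] z [-0.    0.01 -1.  ] F [0.1 0.  1.8]
```

```bash

python3 -m pendant '[[0,2,0,0,0,0,-1],[0,3,0,0,0,0,-1],[0,3,0,0,0,0,-1]]' >/dev/null; sh f.sh
python3 -m pendant '[[0,2,0,0,0,0,-1],[0,3,0,0,0,0,-1],[0,3,0,0,0,0,-1]]' >/dev/null; sh f.sh
python3 - <<'E'
from h import *
I={n:arm.get_image(n) for n in("side",)}
cv2.imwrite("pics/c9.png",cv2.resize(I["side"]["frame"][214:364,130:290],None,fx=4,fy=4,interpolation=3))
E
```

```text
t 20.8 tcp [ 427.8 -249.7  172.5] z [ 0.    0.01 -1.  ] F [-1.2  0.3 -0.2] 
t 21.0 tcp [ 430.8 -249.8  172.4] z [ 0.    0.01 -1.  ] F [-1.5  0.2  0.1]
```

View pics/c9.png

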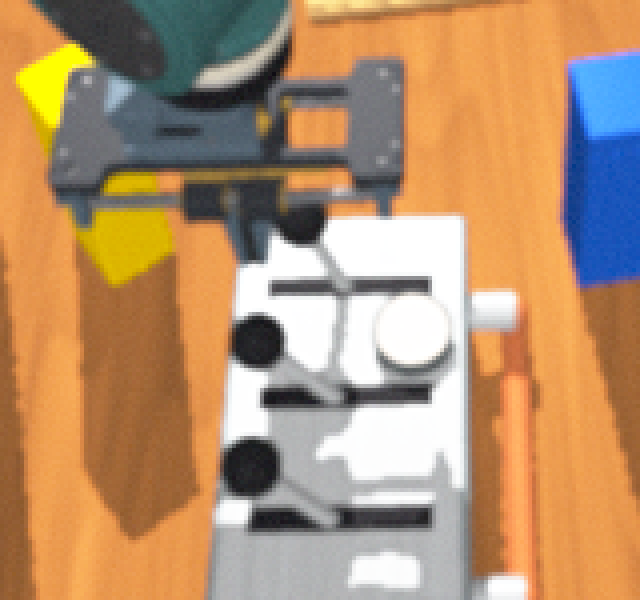

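The left knob moved (crop 267→300), past the blocking angle, so the left lever is free. Continuing to its end.

```bash

python3 -m pendant '[[0,8,0,0,0,0,-1],[0,16,0,0,0,0,-1],[0,24,0,0,0,0,-1],[0,32,0,0,0,0,-1],[0,40,0,0,0,0,-1],[0,47,0,0,0,0,-1],[0,47,0,0,0,0,-1]]' >/dev/null; sh f.sh
python3 -m pendant '[[0,2,0,0,0,0,-1],[0,4,0,0,0,0,-1],[0,4,0,0,0,0,-1]]' >/dev/null; sh f.sh
python3 -m pendant '[[0,2,0,0,0,0,-1],[0,4,0,0,0,0,-1],[0,4,0,0,0,0,-1]]' >/dev/null; sh f.sh
python3 -m pendant '[[0,1.5,0,0,0,0,-1],[0,3,0,0,0,0,-1],[0,3,0,0,0,0,-1]]' >/dev/null; sh f.sh
```

```text
t 21.6 tcp [ 478.9 -251.6  172.4] z [ 0.    0.01 -1.  ] F [-0.5 -0.1 -0.8] 
t 21.9 tcp [ 481.5 -251.6  172.3] z [-0.    0.01 -1.  ] F [ 0.2 -0.5  0.2] 
t 22.1 tcp [ 485.7 -251.9  172.5] z [-0.    0.01 -1.  ] F [-0.3  0.1 -0.6] 
t 22.4 tcp [ 488.7 -252.   172.4] z [-0.    0.01 -1.  ] F [-1.1 -0.  -0.1]
```

```bash

python3 -m pendant '[[0,1.5,0,0,0,0,-1],[0,3,0,0,0,0,-1],[0,3,0,0,0,0,-1]]' >/dev/null; sh f.sh
python3 -m pendant '[[0,1,0,0,0,0,-1],[0,2,0,0,0,0,-1],[0,2,0,0,0,0,-1]]' >/dev/null; sh f.sh
python3 -m pendant '[[0,1,0,0,0,0,-1],[0,2,0,0,0,0,-1],[0,2,0,0,0,0,-1]]' >/dev/null; sh f.sh
```

```text
t 22.6 tcp [ 491.7 -252.1  172.4] z [-0.    0.01 -1.  ] F [-0.6  0.5 -0.5] 
t 22.9 tcp [ 493.6 -252.1  172.4] z [-0.    0.01 -1.  ] F [0.5 0.5 0.4] 
t 23.1 tcp [ 495.6 -252.2  172.4] z [-0.    0.01 -1.  ] F [ 0.8  0.2 -0.1]
```

```bash

python3 -m pendant '[[0,1,0,0,0,0,-1],[0,2,0,0,0,0,-1],[0,2,0,0,0,0,-1]]' >/dev/null; sh f.sh
python3 -m pendant '[[0,1,0,0,0,0,-1],[0,2,0,0,0,0,-1],[0,2,0,0,0,0,-1]]' >/dev/null; sh f.sh
python3 - <<'E'
from h import *
I={n:arm.get_image(n) for n in("side",)}
cv2.imwrite("pics/c10.png",cv2.resize(I["side"]["frame"][214:364,130:290],None,fx=4,fy=4,interpolation=3))
E
```

```text
t 23.4 tcp [ 497.6 -252.3  172.4] z [-0.    0.01 -1.  ] F [-0.9 -0.4  0.2] 
t 23.6 tcp [ 498.2 -252.2  172.2] z [-0.    0.01 -1.  ] F [-11.3  -0.1   5.6]
```

View pics/c10.png

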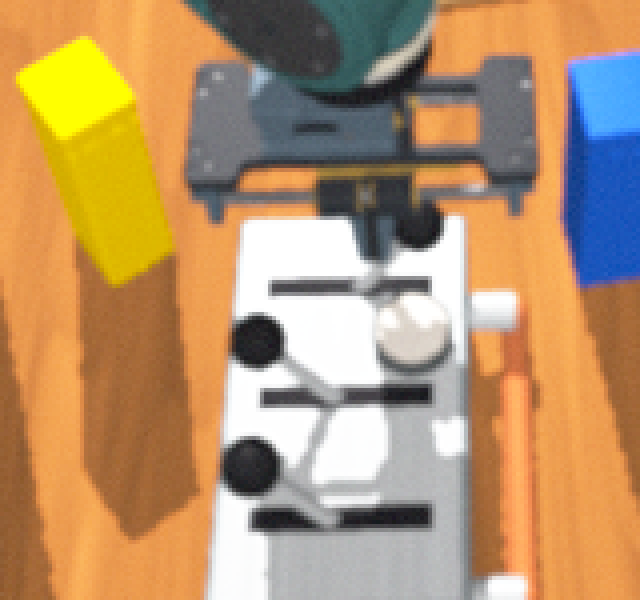

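The end stop is felt at TCP x = 498, and the left lever is over. Next the middle one.

```bash

python3 -m pendant '[[0,0.7,0,0,0,0,-1],[0,0.7,0,0,0,0,-1],[0,-20,0,0,0,0,-1],[0,-35,-35,0,0,0,-1],[0,-45,-65,0,0,0,-1],[-20,-60,-65,0,0,0,-1],[-45,-80,-65,0,0,0,-1],[-68,-99,-65,0,0,0,-1]]' >/dev/null; sh f.sh
python3 -m pendant '[[0,0,0,0,0,0,-1],[0,0,30,0,0,0,-1],[0,0,60,0,0,0,-1],[0,0,65,0,0,0,-1],[0,0,65,0,0,0,-1]]' >/dev/null; sh f.sh
python3 -m pendant '[[0,5,0,0,0,0,-1],[0,10,0,0,0,0,-1],[0,14,0,0,0,0,-1],[0,14,0,0,0,0,-1]]' >/dev/null; sh f.sh
```

```text
t 24.4 tcp [ 397.7 -317.9  238. ] z [ 0.  0. -1.] F [ 0.5 -0.9 -0.8] 
t 24.8 tcp [ 397.4 -315.8  170.7] z [-0.    0.01 -1.  ] F [ 0.9 -0.4  0.1] 
t 25.1 tcp [ 413.5 -317.6  173.3] z [ 0.  0. -1.] F [ 0.3  0.  -0.2]
```

```bash

python3 -m pendant '[[0,2,0,0,0,0,-1],[0,4,0,0,0,0,-1],[0,4,0,0,0,0,-1]]' >/dev/null; sh f.sh
python3 -m pendant '[[0,1,0,0,0,0,-1],[0,2,0,0,0,0,-1],[0,2,0,0,0,0,-1]]' >/dev/null; sh f.sh
python3 -m pendant '[[0,1,0,0,0,0,-1],[0,2,0,0,0,0,-1],[0,2,0,0,0,0,-1]]' >/dev/null; sh f.sh
python3 -m pendant '[[0,1,0,0,0,0,-1],[0,2,0,0,0,0,-1],[0,2,0,0,0,0,-1]]' >/dev/null; sh f.sh
```

```text
t 25.4 tcp [ 416.3 -317.3  172.3] z [ 0.    0.01 -1.  ] F [-0.9  0.   0.9] 
t 25.6 tcp [ 418.1 -317.4  172. ] z [-0.    0.01 -1.  ] F [-0.7  0.7  1.1] 
t 25.9 tcp [ 420.2 -317.4  172. ] z [-0.    0.01 -1.  ] F [-2.5 -0.1  1.6] 
t 26.1 tcp [ 422.2 -317.5  172. ] z [-0.    0.01 -1.  ] F [-2.   0.   2.1]
```

```bash

python3 -m pendant '[[0,1,0,0,0,0,-1],[0,2,0,0,0,0,-1],[0,2,0,0,0,0,-1]]' >/dev/null; sh f.sh
python3 -m pendant '[[0,1,0,0,0,0,-1],[0,2,0,0,0,0,-1],[0,2,0,0,0,0,-1]]' >/dev/null; sh f.sh
```

```text
t 26.4 tcp [ 424.2 -317.6  172. ] z [-0.    0.01 -1.  ] F [-1.   0.5  1.9] 
t 26.6 tcp [ 426.2 -317.7  172. ] z [-0.    0.01 -1.  ] F [-1.8  0.2  1.3]
```

```bash

python3 -m pendant '[[0,1,0,0,0,0,-1],[0,1.5,0,0,0,0,-1],[0,1.5,0,0,0,0,-1]]' >/dev/null; sh f.sh
```

```text
t 26.9 tcp [ 427.6 -317.7  172. ] z [-0.    0.01 -1.  ] F [-1.4  0.   0.8]
```

```bash

python3 -m pendant '[[0,1,0,0,0,0,-1],[0,2,0,0,0,0,-1],[0,2,0,0,0,0,-1]]' >/dev/null; sh f.sh
python3 -m pendant '[[0,1,0,0,0,0,-1],[0,2,0,0,0,0,-1],[0,2,0,0,0,0,-1]]' >/dev/null; sh f.sh
python3 -m pendant '[[0,1,0,0,0,0,-1],[0,2,0,0,0,0,-1],[0,2,0,0,0,0,-1]]' >/dev/null; sh f.sh
```

```text
t 27.1 tcp [ 429.7 -317.8  172. ] z [-0.    0.01 -1.  ] F [-1.2 -0.5  1.6] 
t 27.4 tcp [ 431.7 -317.9  172. ] z [-0.    0.01 -1.  ] F [-0.9 -0.6  1.1] 
t 27.6 tcp [ 433.7 -318.   172. ] z [-0.    0.01 -1.  ] F [-0.6  0.8  0.9]
```

```bash

python3 -m pendant '[[0,8,0,0,0,0,-1],[0,16,0,0,0,0,-1],[0,24,0,0,0,0,-1],[0,32,0,0,0,0,-1],[0,40,0,0,0,0,-1],[0,48,0,0,0,0,-1],[0,52,0,0,0,0,-1],[0,52,0,0,0,0,-1]]' >/dev/null; sh f.sh
python3 -m pendant '[[0,2,0,0,0,0,-1],[0,4,0,0,0,0,-1],[0,4,0,0,0,0,-1]]' >/dev/null; sh f.sh
python3 -m pendant '[[0,1,0,0,0,0,-1],[0,2,0,0,0,0,-1],[0,2,0,0,0,0,-1]]' >/dev/null; sh f.sh
python3 -m pendant '[[0,1,0,0,0,0,-1],[0,2,0,0,0,0,-1],[0,2,0,0,0,0,-1]]' >/dev/null; sh f.sh
```

```text
t 28.3 tcp [ 486.4 -319.8  171.9] z [ 0.    0.01 -1.  ] F [-0.2 -0.6 -0.3] 
t 28.5 tcp [ 489.5 -320.   172. ] z [-0.    0.01 -1.  ] F [-0.1 -0.7  0.3] 
t 28.8 tcp [ 491.5 -320.1  172. ] z [-0.    0.01 -1.  ] F [-0.3  0.2 -1.4] 
t 29.0 tcp [ 493.6 -320.2  172. ] z [-0.    0.01 -1.  ] F [-0.8  0.4  0.3]
```

```bash

python3 -m pendant '[[0,1,0,0,0,0,-1],[0,2,0,0,0,0,-1],[0,2,0,0,0,0,-1]]' >/dev/null; sh f.sh
python3 -m pendant '[[0,1,0,0,0,0,-1],[0,2,0,0,0,0,-1],[0,2,0,0,0,0,-1]]' >/dev/null; sh f.sh
```

```text
t 29.3 tcp [ 494.8 -320.1  171.8] z [-0.    0.01 -1.  ] F [-7.5 -1.   2.2] 
t 29.5 tcp [ 495.2 -320.1  171.6] z [-0.01  0.01 -1.  ] F [-18.6  -1.8  10.3]
```

```bash

python3 -m pendant '[[0,1,0,0,0,0,-1],[0,1.5,0,0,0,0,-1],[0,1.5,0,0,0,0,-1]]' >/dev/null; sh f.sh
```

```text
t 29.8 tcp [ 495.5 -320.   171.6] z [-0.01  0.01 -1.  ] F [-29.8  -3.1  16.4]
```

Middle is over. Now the right one.

```bash

python3 -m pendant '[[0,-5,0,0,0,0,-1],[0,-20,0,0,0,0,-1],[0,-35,-35,0,0,0,-1],[0,-45,-65,0,0,0,-1],[-20,-60,-65,0,0,0,-1],[-45,-80,-65,0,0,0,-1],[-68,-101,-65,0,0,0,-1],[-68,-101,-65,0,0,0,-1]]' >/dev/null; sh f.sh
python3 -m pendant '[[0,0,30,0,0,0,-1],[0,0,60,0,0,0,-1],[0,0,65,0,0,0,-1],[0,0,65,0,0,0,-1]]' >/dev/null; sh f.sh
python3 -m pendant '[[0,7,0,0,0,0,-1],[0,14,0,0,0,0,-1],[0,17,0,0,0,0,-1],[0,17,0,0,0,0,-1]]' >/dev/null; sh f.sh
python3 -m pendant '[[0,1,0,0,0,0,-1],[0,2,0,0,0,0,-1],[0,2,0,0,0,0,-1]]' >/dev/null; sh f.sh
python3 -m pendant '[[0,1,0,0,0,0,-1],[0,2,0,0,0,0,-1],[0,2,0,0,0,0,-1]]' >/dev/null; sh f.sh
```

```text
t 30.4 tcp [ 393.3 -387.6  237.1] z [ 0.  0. -1.] F [0.9 1.7 0.5] 
t 30.8 tcp [ 395.  -383.6  170.3] z [-0.    0.01 -1.  ] F [-0.3  0.3  0.9] 
t 31.1 tcp [ 414.  -385.7  172.9] z [ 0.  0. -1.] F [-0.1  0.2 -0.7] 
t 31.4 tcp [ 414.6 -385.3  171.9] z [ 0.    0.01 -1.  ] F [-0.3  0.3  0.5] 
t 31.6 tcp [ 416.5 -385.4  171.6] z [-0.    0.01 -1.  ] F [-1.4  0.2  1.6]
```

```bash

python3 -m pendant '[[0,1,0,0,0,0,-1],[0,2,0,0,0,0,-1],[0,2,0,0,0,0,-1]]' >/dev/null; sh f.sh
python3 -m pendant '[[0,1,0,0,0,0,-1],[0,2,0,0,0,0,-1],[0,2,0,0,0,0,-1]]' >/dev/null; sh f.sh
```

```text
t 31.9 tcp [ 418.7 -385.5  171.6] z [-0.    0.01 -1.  ] F [-1.8 -0.8  1.1] 
t 32.1 tcp [ 420.7 -385.5  171.6] z [-0.    0.01 -1.  ] F [-1.2 -0.4  0.8]
```

```bash

python3 -m pendant '[[0,1,0,0,0,0,-1],[0,2,0,0,0,0,-1],[0,2,0,0,0,0,-1]]' >/dev/null; sh f.sh
python3 -m pendant '[[0,1,0,0,0,0,-1],[0,2,0,0,0,0,-1],[0,2,0,0,0,0,-1]]' >/dev/null; sh f.sh
```

```text
t 32.4 tcp [ 422.7 -385.6  171.6] z [-0.    0.01 -1.  ] F [0.5 0.2 1.3] 
t 32.6 tcp [ 424.7 -385.6  171.6] z [-0.    0.01 -1.  ] F [-1.2  0.2  1.4]
```

```bash

python3 -m pendant '[[0,1,0,0,0,0,-1],[0,2,0,0,0,0,-1],[0,2,0,0,0,0,-1]]' >/dev/null; sh f.sh
```

```text
t 32.9 tcp [ 426.7 -385.8  171.6] z [-0.    0.01 -1.  ] F [-0.3  0.   0.9]
```

```bash

python3 -m pendant '[[0,1,0,0,0,0,-1],[0,2.5,0,0,0,0,-1],[0,2.5,0,0,0,0,-1]]' >/dev/null; sh f.sh
python3 -m pendant '[[0,1,0,0,0,0,-1],[0,2.5,0,0,0,0,-1],[0,2.5,0,0,0,0,-1]]' >/dev/null; sh f.sh
```

```text
t 33.1 tcp [ 429.2 -385.9  171.7] z [ 0.    0.01 -1.  ] F [-0.7 -0.2  0.1] 
t 33.4 tcp [ 431.7 -385.9  171.6] z [-0.    0.01 -1.  ] F [-0.8  0.2  0.2]
```

```bash

python3 -m pendant '[[0,8,0,0,0,0,-1],[0,16,0,0,0,0,-1],[0,24,0,0,0,0,-1],[0,32,0,0,0,0,-1],[0,40,0,0,0,0,-1],[0,48,0,0,0,0,-1],[0,52,0,0,0,0,-1],[0,52,0,0,0,0,-1]]' >/dev/null; sh f.sh
python3 -m pendant '[[0,2,0,0,0,0,-1],[0,3,0,0,0,0,-1],[0,3,0,0,0,0,-1]]' >/dev/null; sh f.sh
python3 -m pendant '[[0,1,0,0,0,0,-1],[0,2,0,0,0,0,-1],[0,2,0,0,0,0,-1]]' >/dev/null; sh f.sh
```

```text
t 34.0 tcp [ 484.4 -387.8  171.5] z [ 0.    0.01 -1.  ] F [ 0.5 -0.6 -0.9] 
t 34.3 tcp [ 486.4 -387.9  171.6] z [-0.    0.01 -1.  ] F [ 0.1  0.6 -0.3] 
t 34.5 tcp [ 488.4 -388.   171.6] z [-0.    0.01 -1.  ] F [-1.   1.2  0. ]
```

```bash

python3 -m pendant '[[0,1,0,0,0,0,-1],[0,2,0,0,0,0,-1],[0,2,0,0,0,0,-1]]' >/dev/null; sh f.sh
```

```text
t 34.8 tcp [ 490.6 -388.1  171.6] z [-0.    0.01 -1.  ] F [-0.5 -0.1 -1.1]
```

```bash

python3 -m pendant '[[0,1,0,0,0,0,-1],[0,2,0,0,0,0,-1],[0,2,0,0,0,0,-1]]' >/dev/null; sh f.sh
python3 -m pendant '[[0,1,0,0,0,0,-1],[0,1.5,0,0,0,0,-1],[0,1.5,0,0,0,0,-1]]' >/dev/null; sh f.sh
```

```text
t 35.0 tcp [ 491.6 -388.1  171.4] z [-0.    0.01 -1.  ] F [-8.6 -0.3  3.4] 
t 35.3 tcp [ 491.9 -388.   171.3] z [-0.    0.01 -1.  ] F [-18.   -0.9   7.7]
```

```bash

python3 -m pendant '[[0,1,0,0,0,0,-1],[0,1.5,0,0,0,0,-1],[0,1.5,0,0,0,0,-1]]' >/dev/null; sh f.sh
python3 - <<'E'
from h import *
I=arm.get_image("side")
cv2.imwrite("pics/c11.png",cv2.resize(I["frame"][214:374,130:290],None,fx=3.5,fy=3.5,interpolation=3))
E
```

```text
t 35.5 tcp [ 492.2 -388.   171.2] z [-0.01  0.01 -1.  ] F [-28.4  -1.3  13.5]
```

View pics/c11.png

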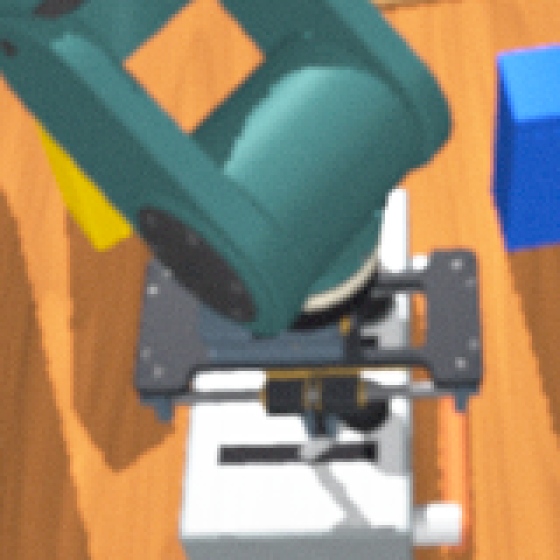

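All three are over (right stop felt at x = 492). The picture shows the right knob held at its far end (365,412). Returning the right one first.

```bash

python3 -m pendant '[[0,-5,0,0,0,0,-1],[0,-10,-30,0,0,0,-1],[0,-10,-65,0,0,0,-1],[0,25,-68,0,0,0,-1],[1,60,-68,0,0,0,-1],[2,67,-68,0,0,0,-1],[2,67,-68,0,0,0,-1]]' >/dev/null; sh f.sh
python3 -m pendant '[[0,0,30,0,0,0,-1],[0,0,60,0,0,0,-1],[0,0,68,0,0,0,-1],[0,0,68,0,0,0,-1]]' >/dev/null; sh f.sh
python3 -m pendant '[[0,-5,0,0,0,0,-1],[0,-10,0,0,0,0,-1],[0,-15,0,0,0,0,-1],[0,-15,0,0,0,0,-1]]' >/dev/null; sh f.sh
```

```text
t 36.2 tcp [ 564.3 -388.9  239.6] z [ 0.    0.01 -1.  ] F [ 0.1 -0.3 -0.8] 
t 36.5 tcp [ 560.4 -387.8  169. ] z [-0.    0.01 -1.  ] F [ 0.5 -0.4 -0.6] 
t 36.8 tcp [ 546.8 -388.5  172.9] z [ 0.    0.01 -1.  ] F [-0.3 -0.8 -0.1]
```

```bash

python3 -m pendant '[[0,-2,0,0,0,0,-1],[0,-4,0,0,0,0,-1],[0,-4,0,0,0,0,-1]]' >/dev/null; sh f.sh
python3 -m pendant '[[0,-2,0,0,0,0,-1],[0,-4,0,0,0,0,-1],[0,-4,0,0,0,0,-1]]' >/dev/null; sh f.sh
python3 -m pendant '[[0,-1.5,0,0,0,0,-1],[0,-3,0,0,0,0,-1],[0,-3,0,0,0,0,-1]]' >/dev/null; sh f.sh
```

```text
t 37.1 tcp [ 543.3 -388.1  171.9] z [ 0.    0.01 -1.  ] F [-0.7  0.3 -0.5] 
t 37.3 tcp [ 540.5 -388.3  172.6] z [ 0.  0. -1.] F [ 4.7 -0.1  3.7] 
t 37.6 tcp [ 537.8 -388.4  172.9] z [ 0.  0. -1.] F [ 6.  -0.   5.1]
```

```bash

python3 -m pendant '[[0,-1.5,0,0,0,0,-1],[0,-3,0,0,0,0,-1],[0,-3,0,0,0,0,-1]]' >/dev/null; sh f.sh
python3 -m pendant '[[0,-1.5,0,0,0,0,-1],[0,-3,0,0,0,0,-1],[0,-3,0,0,0,0,-1]]' >/dev/null; sh f.sh
```

```text
t 37.8 tcp [ 534.6 -388.2  172.6] z [ 0.  0. -1.] F [ 3.6 -1.3  4.2] 
t 38.1 tcp [ 531.2 -388.   172.3] z [ 0.  0. -1.] F [4.9 0.2 4.4]
```

```bash

python3 -m pendant '[[0,-1.5,0,0,0,0,-1],[0,-3,0,0,0,0,-1],[0,-3,0,0,0,0,-1]]' >/dev/null; sh f.sh
python3 -m pendant '[[0,-1.5,0,0,0,0,-1],[0,-3,0,0,0,0,-1],[0,-3,0,0,0,0,-1]]' >/dev/null; sh f.sh
```

```text
t 38.3 tcp [ 527.5 -387.5  171.7] z [ 0.    0.01 -1.  ] F [ 3.5 -1.2  4.1] 
t 38.6 tcp [ 524.1 -387.3  171.5] z [-0.    0.01 -1.  ] F [2.8 0.1 3.6]
```

```bash

python3 -m pendant '[[0,-1.5,0,0,0,0,-1],[0,-3,0,0,0,0,-1],[0,-3,0,0,0,0,-1]]' >/dev/null; sh f.sh
python3 -m pendant '[[0,-1.5,0,0,0,0,-1],[0,-3,0,0,0,0,-1],[0,-3,0,0,0,0,-1]]' >/dev/null; sh f.sh
```

```text
t 38.8 tcp [ 521.1 -387.1  171.5] z [-0.    0.01 -1.  ] F [1.8 0.4 2.9] 
t 39.1 tcp [ 518.2 -387.1  171.5] z [-0.    0.01 -1.  ] F [ 1.6 -0.7  2. ]
```

```bash

python3 -m pendant '[[0,-3,0,0,0,0,-1],[0,-5,0,0,0,0,-1],[0,-5,0,0,0,0,-1]]' >/dev/null; sh f.sh
python3 -m pendant '[[0,-7,0,0,0,0,-1],[0,-14,0,0,0,0,-1],[0,-21,0,0,0,0,-1],[0,-28,0,0,0,0,-1],[0,-35,0,0,0,0,-1],[0,-42,0,0,0,0,-1],[0,-47,0,0,0,0,-1],[0,-47,0,0,0,0,-1]]' >/dev/null; sh f.sh
python3 -m pendant '[[0,-1.5,0,0,0,0,-1],[0,-3,0,0,0,0,-1],[0,-3,0,0,0,0,-1]]' >/dev/null; sh f.sh
python3 -m pendant '[[0,-1,0,0,0,0,-1],[0,-2,0,0,0,0,-1],[0,-2,0,0,0,0,-1]]' >/dev/null; sh f.sh
```

```text
t 39.3 tcp [ 512.9 -386.8  171.5] z [-0.    0.01 -1.  ] F [ 1.3 -0.2  1.1] 
t 40.0 tcp [ 465.3 -385.   171.4] z [-0.    0.01 -1.  ] F [ 0.9  1.1 -0.1] 
t 40.2 tcp [ 463.5 -385.1  171.6] z [-0.    0.01 -1.  ] F [ 0.   0.  -0.3] 
t 40.5 tcp [ 461.5 -385.   171.6] z [-0.    0.01 -1.  ] F [ 1.1  0.4 -0.9]
```

```bash

python3 -m pendant '[[0,-1,0,0,0,0,-1],[0,-2,0,0,0,0,-1],[0,-2,0,0,0,0,-1]]' >/dev/null; sh f.sh
python3 -m pendant '[[0,-1,0,0,0,0,-1],[0,-2,0,0,0,0,-1],[0,-2,0,0,0,0,-1]]' >/dev/null; sh f.sh
```

```text
t 40.8 tcp [ 459.4 -384.9  171.6] z [-0.    0.01 -1.  ] F [ 1.   0.8 -1. ] 
t 41.0 tcp [ 457.4 -384.9  171.6] z [-0.    0.01 -1.  ] F [ 1.4 -1.  -0.6]
```

```bash

python3 -m pendant '[[0,-1,0,0,0,0,-1],[0,-1.5,0,0,0,0,-1],[0,-1.5,0,0,0,0,-1]]' >/dev/null; sh f.sh
python3 -m pendant '[[0,-1,0,0,0,0,-1],[0,-1.5,0,0,0,0,-1],[0,-1.5,0,0,0,0,-1]]' >/dev/null; sh f.sh
```

```text
t 41.2 tcp [ 456.  -384.8  171.6] z [-0.    0.01 -1.  ] F [ 1.8  0.  -1.5] 
t 41.5 tcp [ 455.6 -384.9  171.7] z [ 0.    0.01 -1.  ] F [11.2  0.7 -6.9]
```

```bash

python3 -m pendant '[[0,-1,0,0,0,0,-1],[0,-1.5,0,0,0,0,-1],[0,-1.5,0,0,0,0,-1]]' >/dev/null; sh f.sh
```

```text
t 41.8 tcp [ 455.3 -384.9  171.9] z [ 0.  0. -1.] F [ 21.2   1.  -12.5]
```

Right lever is back at its stop. Middle next.

```bash

python3 -m pendant '[[0,5,0,0,0,0,-1],[0,10,-30,0,0,0,-1],[0,15,-65,0,0,0,-1],[20,45,-68,0,0,0,-1],[40,80,-68,0,0,0,-1],[70,103,-68,0,0,0,-1],[70,103,-68,0,0,0,-1],[70,103,-68,0,0,0,-1]]' >/dev/null; sh f.sh
python3 -m pendant '[[0,0,30,0,0,0,-1],[0,0,60,0,0,0,-1],[0,0,68,0,0,0,-1],[0,0,68,0,0,0,-1]]' >/dev/null; sh f.sh
python3 -m pendant '[[0,-5,0,0,0,0,-1],[0,-9,0,0,0,0,-1],[0,-9,0,0,0,0,-1]]' >/dev/null; sh f.sh
python3 -m pendant '[[0,-2,0,0,0,0,-1],[0,-4,0,0,0,0,-1],[0,-4,0,0,0,0,-1]]' >/dev/null; sh f.sh
python3 -m pendant '[[0,-2,0,0,0,0,-1],[0,-4,0,0,0,0,-1],[0,-4,0,0,0,0,-1]]' >/dev/null; sh f.sh
```

```text
t 42.4 tcp [ 559.2 -317.7  239.8] z [-0.    0.01 -1.  ] F [-1.8 -0.4  0.7] 
t 42.8 tcp [ 556.5 -318.4  169.8] z [-0.    0.01 -1.  ] F [ 0.2 -0.  -0.4] 
t 43.0 tcp [ 549.3 -318.8  173.6] z [ 0.  0. -1.] F [0.4 0.3 0.5] 
t 43.2 tcp [ 545.6 -318.2  172.7] z [ 0.    0.01 -1.  ] F [ 0.6 -0.8 -0.1] 
t 43.5 tcp [ 543.2 -318.5  173.6] z [ 0.  0. -1.] F [6.7 0.7 5.8]
```

```bash

python3 -m pendant '[[0,-2,0,0,0,0,-1],[0,-4,0,0,0,0,-1],[0,-4,0,0,0,0,-1]]' >/dev/null; sh f.sh
python3 -m pendant '[[0,-2,0,0,0,0,-1],[0,-4,0,0,0,0,-1],[0,-4,0,0,0,0,-1]]' >/dev/null; sh f.sh
python3 -m pendant '[[0,-1.5,0,0,0,0,-1],[0,-3,0,0,0,0,-1],[0,-3,0,0,0,0,-1]]' >/dev/null; sh f.sh
```

```text
t 43.8 tcp [ 538.8 -318.3  173.2] z [ 0.  0. -1.] F [ 5.1 -0.8  4.1] 
t 44.0 tcp [ 534.4 -318.   172.9] z [ 0.  0. -1.] F [ 4.7 -0.3  4.8] 
t 44.2 tcp [ 530.6 -317.6  172.2] z [ 0.    0.01 -1.  ] F [ 3.8 -0.2  4.4]
```

```bash

python3 -m pendant '[[0,-1.5,0,0,0,0,-1],[0,-3,0,0,0,0,-1],[0,-3,0,0,0,0,-1]]' >/dev/null; sh f.sh
python3 -m pendant '[[0,-1.5,0,0,0,0,-1],[0,-3,0,0,0,0,-1],[0,-3,0,0,0,0,-1]]' >/dev/null; sh f.sh
```

```text
t 44.5 tcp [ 527.2 -317.3  171.9] z [-0.    0.01 -1.  ] F [ 3.2 -0.4  2.8] 
t 44.8 tcp [ 524.2 -317.2  171.8] z [-0.    0.01 -1.  ] F [1.3 0.  2.2]
```

```bash

python3 -m pendant '[[0,-1.5,0,0,0,0,-1],[0,-3,0,0,0,0,-1],[0,-3,0,0,0,0,-1]]' >/dev/null; sh f.sh
python3 -m pendant '[[0,-1.5,0,0,0,0,-1],[0,-3,0,0,0,0,-1],[0,-3,0,0,0,0,-1]]' >/dev/null; sh f.sh
```

```text
t 45.0 tcp [ 521.2 -317.1  171.9] z [-0.    0.01 -1.  ] F [1.9 0.1 2. ] 
t 45.2 tcp [ 518.2 -317.   171.9] z [-0.    0.01 -1.  ] F [ 2.  -0.1  1.7]
```

Free. Continuing to its stop, expected near 458.5.

```bash

python3 -m pendant '[[0,-7,0,0,0,0,-1],[0,-14,0,0,0,0,-1],[0,-21,0,0,0,0,-1],[0,-28,0,0,0,0,-1],[0,-35,0,0,0,0,-1],[0,-42,0,0,0,0,-1],[0,-50,0,0,0,0,-1],[0,-50,0,0,0,0,-1]]' >/dev/null; sh f.sh
python3 -m pendant '[[0,-2,0,0,0,0,-1],[0,-4,0,0,0,0,-1],[0,-4,0,0,0,0,-1]]' >/dev/null; sh f.sh
python3 -m pendant '[[0,-1,0,0,0,0,-1],[0,-2,0,0,0,0,-1],[0,-2,0,0,0,0,-1]]' >/dev/null; sh f.sh
python3 -m pendant '[[0,-1,0,0,0,0,-1],[0,-2,0,0,0,0,-1],[0,-2,0,0,0,0,-1]]' >/dev/null; sh f.sh
```

```text
t 45.9 tcp [ 466.9 -314.9  171.7] z [-0.    0.01 -1.  ] F [-0.3 -0.3  0.1] 
t 46.2 tcp [ 464.5 -315.1  172. ] z [-0.    0.01 -1.  ] F [ 1.4  0.  -0.5] 
t 46.4 tcp [ 462.6 -315.   172. ] z [-0.    0.01 -1.  ] F [ 2.  -0.5 -1.3] 
t 46.7 tcp [ 460.5 -314.9  172. ] z [-0.    0.01 -1.  ] F [ 1.9 -0.2 -0.8]
```

```bash

python3 -m pendant '[[0,-1,0,0,0,0,-1],[0,-1.5,0,0,0,0,-1],[0,-1.5,0,0,0,0,-1]]' >/dev/null; sh f.sh
```

```text
t 46.9 tcp [ 459.2 -314.9  172.1] z [ 0.    0.01 -1.  ] F [ 2.4 -0.2 -1.9]
```

```bash

python3 -m pendant '[[0,-1,0,0,0,0,-1],[0,-1.5,0,0,0,0,-1],[0,-1.5,0,0,0,0,-1]]' >/dev/null; sh f.sh
python3 -m pendant '[[0,-1,0,0,0,0,-1],[0,-1,0,0,0,0,-1]]' >/dev/null; sh f.sh
```

```text
t 47.2 tcp [ 458.8 -315.   172.2] z [ 0.    0.01 -1.  ] F [13.3  0.7 -8.8] 
t 47.3 tcp [ 458.6 -315.   172.3] z [ 0.  0. -1.] F [ 20.3   1.1 -12.2]
```

Middle is back. Now the left one, with its stop expected near 462.

```bash

python3 -m pendant '[[0,5,0,0,0,0,-1],[0,10,-30,0,0,0,-1],[0,15,-65,0,0,0,-1],[20,45,-68,0,0,0,-1],[40,80,-68,0,0,0,-1],[69,104,-68,0,0,0,-1],[69,104,-68,0,0,0,-1],[69,104,-68,0,0,0,-1]]' >/dev/null; sh f.sh
python3 -m pendant '[[0,0,30,0,0,0,-1],[0,0,60,0,0,0,-1],[0,0,68,0,0,0,-1],[0,0,68,0,0,0,-1]]' >/dev/null; sh f.sh
python3 -m pendant '[[0,-5,0,0,0,0,-1],[0,-9,0,0,0,0,-1],[0,-9,0,0,0,0,-1]]' >/dev/null; sh f.sh
python3 -m pendant '[[0,-2,0,0,0,0,-1],[0,-4,0,0,0,0,-1],[0,-4,0,0,0,0,-1]]' >/dev/null; sh f.sh
python3 -m pendant '[[0,-2,0,0,0,0,-1],[0,-4,0,0,0,0,-1],[0,-4,0,0,0,0,-1]]' >/dev/null; sh f.sh
python3 -m pendant '[[0,-2,0,0,0,0,-1],[0,-4,0,0,0,0,-1],[0,-4,0,0,0,0,-1]]' >/dev/null; sh f.sh
```

```text
t 48.0 tcp [ 563.7 -248.8  240.1] z [-0.    0.01 -1.  ] F [-0.4 -0.2 -0.5] 
t 48.3 tcp [ 561.  -249.6  170.2] z [-0.    0.01 -1.  ] F [ 0.2 -0.2 -0.8] 
t 48.6 tcp [ 553.8 -249.8  174. ] z [ 0.    0.01 -1.  ] F [-0.9  0.8  0.4] 
t 48.8 tcp [ 549.9 -249.3  172.9] z [ 0.    0.01 -1.  ] F [ 1.1  0.6 -0.5] 
t 49.1 tcp [ 547.3 -249.3  173.5] z [ 0.    0.01 -1.  ] F [6.2 1.7 4.8] 
t 49.3 tcp [ 543.5 -249.4  173.7] z [ 0.  0. -1.] F [ 4.9 -0.9  4.4]
```

```bash

python3 -m pendant '[[0,-1.5,0,0,0,0,-1],[0,-3,0,0,0,0,-1],[0,-3,0,0,0,0,-1]]' >/dev/null; sh f.sh
python3 -m pendant '[[0,-1.5,0,0,0,0,-1],[0,-3,0,0,0,0,-1],[0,-3,0,0,0,0,-1]]' >/dev/null; sh f.sh
python3 -m pendant '[[0,-1.5,0,0,0,0,-1],[0,-3,0,0,0,0,-1],[0,-3,0,0,0,0,-1]]' >/dev/null; sh f.sh
```

```text
t 49.6 tcp [ 540.3 -249.3  173.5] z [ 0.  0. -1.] F [ 4.6 -0.2  4.6] 
t 49.8 tcp [ 536.7 -248.9  173. ] z [ 0.    0.01 -1.  ] F [ 4.4 -0.1  4.4] 
t 50.1 tcp [ 532.9 -248.6  172.4] z [-0.    0.01 -1.  ] F [ 3.9 -1.2  2.7]
```

```bash

python3 -m pendant '[[0,-1.5,0,0,0,0,-1],[0,-3,0,0,0,0,-1],[0,-3,0,0,0,0,-1]]' >/dev/null; sh f.sh
python3 -m pendant '[[0,-1.5,0,0,0,0,-1],[0,-3,0,0,0,0,-1],[0,-3,0,0,0,0,-1]]' >/dev/null; sh f.sh
python3 -m pendant '[[0,-1.5,0,0,0,0,-1],[0,-3,0,0,0,0,-1],[0,-3,0,0,0,0,-1]]' >/dev/null; sh f.sh
```

```text
t 50.3 tcp [ 529.7 -248.3  172.3] z [-0.    0.01 -1.  ] F [ 2.3 -0.4  1.5] 
t 50.6 tcp [ 526.7 -248.3  172.3] z [-0.    0.01 -1.  ] F [2.9 1.  2.2] 
t 50.8 tcp [ 523.7 -248.2  172.3] z [-0.    0.01 -1.  ] F [ 3.1 -0.8  2.2]
```

```bash

python3 -m pendant '[[0,-7,0,0,0,0,-1],[0,-14,0,0,0,0,-1],[0,-21,0,0,0,0,-1],[0,-28,0,0,0,0,-1],[0,-35,0,0,0,0,-1],[0,-42,0,0,0,0,-1],[0,-51,0,0,0,0,-1],[0,-51,0,0,0,0,-1]]' >/dev/null; sh f.sh
python3 -m pendant '[[0,-2,0,0,0,0,-1],[0,-4,0,0,0,0,-1],[0,-4,0,0,0,0,-1]]' >/dev/null; sh f.sh
python3 -m pendant '[[0,-1,0,0,0,0,-1],[0,-2,0,0,0,0,-1],[0,-2,0,0,0,0,-1]]' >/dev/null; sh f.sh
python3 -m pendant '[[0,-1,0,0,0,0,-1],[0,-2,0,0,0,0,-1],[0,-2,0,0,0,0,-1]]' >/dev/null; sh f.sh
python3 -m pendant '[[0,-1,0,0,0,0,-1],[0,-1.5,0,0,0,0,-1],[0,-1.5,0,0,0,0,-1]]' >/dev/null; sh f.sh
```

```text
t 51.5 tcp [ 471.2 -246.   172.1] z [-0.    0.01 -1.  ] F [0.4 0.3 0.2] 
t 51.8 tcp [ 469.  -246.2  172.4] z [-0.    0.01 -1.  ] F [-0.2 -0.8  0.1] 
t 52.0 tcp [ 467.2 -246.1  172.4] z [-0.    0.01 -1.  ] F [ 1.9 -0.  -0.6] 
t 52.2 tcp [ 465.  -246.   172.4] z [-0.    0.01 -1.  ] F [ 2.1 -0.9 -1. ] 
t 52.5 tcp [ 463.6 -246.   172.4] z [-0.    0.01 -1.  ] F [ 1.7 -0.1 -1.7]
```

```bash

python3 -m pendant '[[0,-1,0,0,0,0,-1],[0,-1.5,0,0,0,0,-1],[0,-1.5,0,0,0,0,-1]]' >/dev/null; sh f.sh
```

```text
t 52.8 tcp [ 462.3 -246.   172.5] z [ 0.    0.01 -1.  ] F [ 4.2  0.5 -1.9]
```

Finish at the stop, then retreat straight up, swing clear to the right and take a final look.

```bash

python3 -m pendant '[[0,-1,0,0,0,0,-1],[0,-1.5,0,0,0,0,-1],[0,-1.5,0,0,0,0,-1]]' >/dev/null; sh f.sh
python3 -m pendant '[[0,5,0,0,0,0,-1],[0,12,-20,0,0,0,-1],[0,12,-60,0,0,0,-1],[0,12,-100,0,0,0,-1],[0,12,-140,0,0,0,-1],[0,12,-180,0,0,0,-1],[0,12,-180,0,0,0,-1]]' >/dev/null; sh f.sh
python3 -m pendant '[[-300,0,0,0,0,0,-1],[-300,0,0,0,0,0,-1],[-300,0,0,0,0,0,-1],[-300,0,0,0,0,0,-1],[-300,0,0,0,0,0,-1],[-300,0,0,0,0,0,-1],[-300,0,0,0,0,0,-1],[-300,0,0,0,0,0,-1]]' >/dev/null; sh f.sh
python3 -m pendant '[[0,0,0,0,0,0,-1],[0,0,0,0,0,0,-1],[0,0,0,0,0,0,-1],[0,0,0,0,0,0,-1]]' >/dev/null; sh f.sh
python3 - <<'E'
from h import *
I={n:arm.get_image(n) for n in("top","side")}
cv2.imwrite("pics/c12.png",np.hstack([cv2.resize(I["top"]["frame"][70:270,90:410],(400,250)).copy() if 0 else cv2.resize(I["top"]["frame"][80:320,90:410],(400,300)),cv2.resize(I["side"]["frame"][90:384,110:450],(400,346))[:300]]))
E
```

```text
t 53.0 tcp [ 461.9 -246.1  172.7] z [ 0.    0.01 -1.  ] F [ 13.4   1.4 -10.4] 
t 53.6 tcp [ 474.8 -248.8  360.4] z [ 0.01  0.   -1.  ] F [ 1.8 -0.2  1.5] 
t 54.2 tcp [ 460.4 -552.   349.4] z [-0.    0.01 -1.  ] F [ 0.8 -0.5 -0.2] 
t 54.6 tcp [ 461.9 -545.9  350.9] z [-0.    0.01 -1.  ] F [-0.   0.6 -0.6]
```

View pics/c12.png

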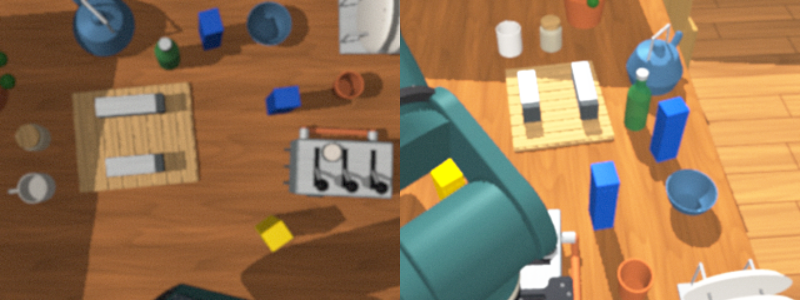

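Both tins lie flat inside the bed at (130,105) and (135,165). All three knobs are back on the robot's side at (320,185), (350,187) and (379,185), and the bystanders are still standing.

```bash
python3 -c "
from h import *
print(arm.job_done());st()"
```

```text
the job is handed in; nothing more can be done
None
the job is handed in; nothing more can be done
```

The job is handed in at about 55 s: the two steel tins that were there lie flat on the draining bed, all three levers went over (left, middle, right) and came back in reverse with no more than about 34 N on them, and nothing else was disturbed.

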